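# Pack the glazed medallions in the display case

## Task

Slide the clear lid out of the wooden display case and lay it on the table; then fit the red tray into the case by hooking its tongue under the brass lip on the far side and swinging it down flat onto the floor. Then put every blue flower medallion flat, face up, in a well of its own, and after that slide the lid back into its grooves until it is fully closed. Leave the grey clay blanks and everything else on the table where it is.

Things in the scene. Friction and masses are not known exactly. Their poses are not given: they have to be found in the camera images.
- case: Wooden display case, immovable. Frame: origin on the table; x away from the robot (yaw 0), y to the open end, z up. In mm: outside x -107..121, y -84.5..84.5, z 0..65; floor top z 10; inside x -93..107, y -72.5..72.5. Brass lip along the far wall: overhangs x 93..107, z 21.5..24.5. End wall at -y 65 high; at +y only 52 high, so the lid passes over it. Lid grooves: see lid_home.
- lid_home (a point): Where the lid's origin lies when closed: case frame (7, 5, 52) mm, axes as the case. Grooves along y in the tops of the near and far walls: ledge z 52, open height 9, under rails 4 thick (top z 65) that overhang to x -93 and 107; groove backs at x -99 and 113. The lid enters from +y and slides to -y until it meets the full-height end wall (inner face y -72.5).
- tray: Loose red insert tray, 280 g, on the table. Origin: centre of the underside below the handle. In mm: x -91..104, y -70..70, top z 10; the end x 90..104 is a tongue only 6 thick (z 0..6). Six wells 40 x 40, 4 deep. White handle bar on top: x -6..6, y -30..30, z 10..38. Seated: origin at case frame (0, 0, 10), axes as the case, play 2.5 each way in y, 2 in x.
- tongue_tip (a point): Middle of the top edge of the tongue's free end, tray frame (104, 0, 6) mm. The tongue goes under the case's brass lip (11.5 mm free height) with the tray's near side raised over the near wall, then the tray swings down.
- lid: Loose clear lid with blue edges, 220 g, at first in the grooves of the case, shut or a little open: 207 (x) x 155 (y) x 5 mm. Origin: centre of the underside. Blue handle bar on top: x -6..6, y -30..30, z 5..30 mm. Its x lies across the grooves (2.5 mm play each way; half a turn round is as good). The table beyond the case's open end is free for laying it down.
- well0 (a point): Centre of the floor of a well of the tray; tray frame (-49, -45, 6) mm.
- well1 (a point): Centre of the floor of a well of the tray; tray frame (-49, 0, 6) mm.
- well2 (a point): Centre of the floor of a well of the tray; tray frame (-49, 45, 6) mm.
- well3 (a point): Centre of the floor of a well of the tray; tray frame (49, -45, 6) mm.
- well4 (a point): Centre of the floor of a well of the tray; tray frame (49, 0, 6) mm.
- well5 (a point): Centre of the floor of a well of the tray; tray frame (49, 45, 6) mm.
- medal1: Finished medallion: loose round blue-glazed disc with a yellow flower on top, 36 mm across, 14 mm thick, 30 g; origin at the centre of its underside, z towards the flower. Some of the six may be absent (None).
- medal2: Finished medallion: loose round blue-glazed disc with a yellow flower on top, 36 mm across, 14 mm thick, 30 g; origin at the centre of its underside, z towards the flower. Some of the six may be absent (None).
- medal3: Finished medallion: loose round blue-glazed disc with a yellow flower on top, 36 mm across, 14 mm thick, 30 g; origin at the centre of its underside, z towards the flower. Some of the six may be absent (None).
- medal4: Finished medallion: loose round blue-glazed disc with a yellow flower on top, 36 mm across, 14 mm thick, 30 g; origin at the centre of its underside, z towards the flower. Some of the six may be absent (None).
- medal5: Finished medallion: loose round blue-glazed disc with a yellow flower on top, 36 mm across, 14 mm thick, 30 g; origin at the centre of its underside, z towards the flower. Some of the six may be absent (None).
- medal6: Finished medallion: loose round blue-glazed disc with a yellow flower on top, 36 mm across, 14 mm thick, 30 g; origin at the centre of its underside, z towards the flower. Some of the six may be absent (None).
- blank1: Raw grey clay blank: loose disc, 32 mm across, 9 mm thick, not to be packed; origin at the centre of its underside.
- blank2: Raw grey clay blank: loose disc, 32 mm across, 9 mm thick, not to be packed; origin at the centre of its underside.
- jar: White jar with red lid, 68 mm across, 70 mm tall; loose bystander, origin at the centre of its underside.
- brush: Paint brush, 160 mm long, lying flat; loose bystander, origin at the centre of its underside.
- glazepot: Small yellow glaze pot, 52 mm across, 42 mm tall; loose bystander, origin at the centre of its underside.
- sponge: Yellow sponge block, 90 x 60 x 28 mm; loose bystander, origin at the centre of its underside.

How it is judged (in metres and radians):
On the way, in this order (a step that is already met when the one before it is completed fails the run):
1. the lid is off the case and lies flat on the table (height (world z) of lid below 0.012 m and angle between lid's own z axis and vertical below 0.12 rad), for 0.2 s.
2. the tray's tongue is under the brass lip while its near side is still raised (x of tongue_tip in the frame of case above 0.097 m and z of tongue_tip in the frame of case below 0.0205 m and angle between tray's own z axis and vertical above 0.1 rad), for 0.1 s.
3. the tray lies flat on the case floor with its tongue under the lip (x of tray in the frame of case between -0.005 and 0.005 m and y of tray in the frame of case between -0.005 and 0.005 m and z of tray in the frame of case between 0.007 and 0.013 m and angle between tray's own z axis and vertical below 0.035 rad), for 0.2 s.
4. every medallion lies flat in a well of the seated tray (all of step 3 and (distance between medal1 and well0 below 0.006 m or distance between medal1 and well1 below 0.006 m or distance between medal1 and well2 below 0.006 m or distance between medal1 and well3 below 0.006 m or distance between medal1 and well4 below 0.006 m or distance between medal1 and well5 below 0.006 m) and angle between each of medal1, medal2, medal3, medal4, medal5, medal6's own z axis and vertical below 0.12 rad and (distance between medal2 and well0 below 0.006 m or distance between medal2 and well1 below 0.006 m or distance between medal2 and well2 below 0.006 m or distance between medal2 and well3 below 0.006 m or distance between medal2 and well4 below 0.006 m or distance between medal2 and well5 below 0.006 m) and (distance between medal3 and well0 below 0.006 m or distance between medal3 and well1 below 0.006 m or distance between medal3 and well2 below 0.006 m or distance between medal3 and well3 below 0.006 m or distance between medal3 and well4 below 0.006 m or distance between medal3 and well5 below 0.006 m) and (distance between medal4 and well0 below 0.006 m or distance between medal4 and well1 below 0.006 m or distance between medal4 and well2 below 0.006 m or distance between medal4 and well3 below 0.006 m or distance between medal4 and well4 below 0.006 m or distance between medal4 and well5 below 0.006 m) and (distance between medal5 and well0 below 0.006 m or distance between medal5 and well1 below 0.006 m or distance between medal5 and well2 below 0.006 m or distance between medal5 and well3 below 0.006 m or distance between medal5 and well4 below 0.006 m or distance between medal5 and well5 below 0.006 m) and (distance between medal6 and well0 below 0.006 m or distance between medal6 and well1 below 0.006 m or distance between medal6 and well2 below 0.006 m or distance between medal6 and well3 below 0.006 m or distance between medal6 and well4 below 0.006 m or distance between medal6 and well5 below 0.006 m)), for 0.2 s.
5. the lid is fully closed (x of lid in the frame of lid_home between -0.005 and 0.005 m and y of lid in the frame of lid_home between -0.006 and 0.006 m and z of lid in the frame of lid_home between -0.003 and 0.003 m and angle between lid's own z axis and vertical below 0.035 rad), for 0.2 s.
At the end, for the whole second after the job is handed in: The tray is seated in the case (5 mm sideways, 3 mm in height, 2 degrees), every medallion lies flat and face up in a well (within 6 mm of its centre), the lid is closed in its grooves (6 mm along, 3 mm in height, 2 degrees), and all is at rest (all of step 4 and all of step 5 and linear speed of each of medal1, medal2, medal3, medal4, medal5, medal6, tray, lid below 0.02 m/s); the robot touches nothing.
It fails at once if a bystander (grey blank, jar, pot, sponge, brush) is pushed more than 6 cm away (distance of any of blank1, blank2, jar, glazepot, sponge, brush from where it was at the start of the episode above 0.06 m).
It fails at once if the jar or the pot is tipped over (angle between any of jar, glazepot's own z axis and vertical above 0.5 rad).
Of medal1, medal2, medal3, medal4, medal5, medal6 only 4 to 6 are there at a start; the rules pass over those that are not, and their reading is None.
At some moment in a run one of medal1, medal2, medal3, medal4, medal5, medal6, lid may be knocked a few centimetres aside while the robot is not near it.
It also fails if it takes over 208 s, if anything falls off the work surface, if the arm or the gripper's body presses on something with over 40 N, if the wrist force passes 120 N, or if a joint passes its speed limit or range.

## Robot

A 6-joint arm with a two-finger parallel gripper is mounted at the origin on the work surface. World frame = base frame: x ahead of the robot, y to its left, z up, the work surface at z = 0. Lengths are in m, angles in degrees, forces in N, time in s.
With the tool pointing down it reaches from about 0.4 to 0.825 m from the base axis. Payload 7 kg.
Tool frame: the origin (TCP) lies on the centre line of the jaws, within the pads' length; the fingertips stand 8 mm ahead of it and the grasp point (between the pads) lies 11 mm behind it; z points along the fingers, y is the line along which they close (so a half turn about z gives the same grasp; the last joint's range is limited). The gripper opens to 88 mm and grips with 3 to 60 N. Pads are 19 mm wide; open, the fingers measure 130 mm over their backs; the gripper's body (78 mm by 193 mm) begins 47 mm behind the grasp point.
Start: joints at [-52.076, 20.546, 0.682, 0, -70.136, -16.507], TCP at [0.246, -0.628, 0.235] pointing down, gripper open.
Joint ranges: [-176.03, 176.03], [-82.01, 121.73], [-58.28, 71.71], [-173.87, 95.51], [-174.79, -0.11], [-173.66, 173.66]. Speed limits (degrees/s): [136.94, 136.94, 172.46, 180, 180, 180].

## Interface

Orientations are given as [roll, pitch, yaw] about the fixed x, y, z axes, in that order (R = Rz(yaw) Ry(pitch) Rx(roll)).
In Python, from plant import ctrl, vision gives the robot as it stands. The module is installed in compiled form; this text tells all that it offers.
- The arm moves only by the tool move_arm, never from a script. Its argument "moves" is one flat list of numbers, 7 for each row, row after row: the finger opening in cm, from 0 to 8.76, then the shift along the tool's x, y, z in cm, then the turn, a rotation vector about the tool's x, y, z in rad. A call has 1 to 8 rows; each row shifts and turns the commanded pose from where the row before left it, along the tool's axes as they then stand; what a row does not reach is not made up. A row lasts 1/10 s, in which the tool goes at most 50 mm and 8.59 degrees, less where a joint would pass 70% of its speed; a pose out of reach is approached as far as the arm can. A call with a gripper value outside its range is refused whole. The fingers move at their own pace and stop on an object; the grip force is fixed at half the most. Time passes only in rows, so rows that do not move let the fingers close. It gives the time, the measured TCP pose, the force, the opening and the grip force at its end, in the units of the state.
- ctrl.get_obs(): the state, without advancing time (a new reading comes with each control period).
- vision.snapshot(name): name is "scene" or "top" or "wrist"; returns (picture, depth): 384x512x3 uint8, red, green, blue; 384x512 float32, m along the optical axis (not along the pixel's ray), 0 where there is no reading.
- vision.camera_model(name): a dict with "vertical_fov" (degrees; the focal length in pixels is half the picture's height over the tangent of half this angle, whatever the lens; pixels are square), "cx", "cy" (the principal point, pixels), "D" ([k1, k2, p1, p2, k3] as OpenCV has them; the pictures are not rectified), "cam_to_world" (4x4, takes a point from camera to world coordinates). Camera axes: x right, y down, z forward; pixel columns grow to the right and rows downward; lengths in m; the calibration is good to about 2 mm. A picture is of the moment at which its call begins: read the wrist's pose just before it. camera_model takes no time and is no camera call; for the wrist camera it gives the pose at the moment of the call.
- ctrl.close_job(): hands the job in; it is judged then, once.
The state is a dict: "clock": time; "joint_pos": joint angles; "qvel": joint speeds; "tau": joint torques, N m; "tool_pos": TCP position; "orientation": TCP orientation; "force": force on the tool from outside, world axes, zero at the start; "moment": the same for the moment, N m; "opening": finger opening in m; "gripper_force": force on a finger pad.
Only numpy, scipy, OpenCV 4.12 (cv2) and the standard library are available. Lean on these libraries where they do the work, as an engineer would, in place of code of your own. Each camera call takes 0.05 s, during which the arm holds its last target. There are 200 camera calls.

## Working session

There is one attempt and no reset: what is moved stays moved. The work goes in short steps, Python scripts to look and compute and a tool call to move; the robot and the scene stay as the last step left them, time stands still between calls to the robot, and variables do not carry over. Pictures are saved under pics/ and viewed, at most 14 in all, crops included, and the job is handed in when it is done.

Besides the shell and the picture viewer there is one more tool, called by a JSON object that holds its "method" and its "body". move_arm: Moves the arm, as the interface text tells. Its arguments: {"type":"object","properties":{"moves":{"type":"array"}},"required":["moves"]}

```bash
mkdir -p pics
cat > h.py <<'E'
import numpy as np, cv2
from scipy.spatial.transform import Rotation as R
from plant import ctrl, vision
def snap(n):
    m=vision.camera_model(n); im,d=vision.snapshot(n); return im,d,m
def K(m):
    f=192/np.tan(np.radians(m["vertical_fov"]/2)); return np.array([[f,0,m["cx"]],[0,f,m["cy"]],[0,0,1.]])
def rays(m,uv):
    p=cv2.undistortPoints(np.asarray(uv,float).reshape(-1,1,2),K(m),np.array(m["D"],float)).reshape(-1,2)
    T=np.array(m["cam_to_world"]); return T[:3,3],np.c_[p,np.ones(len(p))]@T[:3,:3].T
def onplane(m,uv,z):
    o,d=rays(m,uv); return o+d*((z-o[2])/d[:,2])[:,None]
def frompix_depth(m,uv,dep):
    o,d=rays(m,uv); return o+d*np.asarray(dep).reshape(-1,1)
def tool():
    o=ctrl.get_obs(); return np.array(o["tool_pos"]),R.from_euler("xyz",o["orientation"],degrees=True),o
def save(n,im,s=1.5): cv2.imwrite("pics/"+n,cv2.resize(im[:,:,::-1],None,fx=s,fy=s))
E
python3 - <<'E'
from h import *
for n in("top","scene"):
    im,d,m=snap(n); save(n+"0.png",im); np.savez(n+"0.npz",im=im,d=d)
    print(n,m)
print(ctrl.get_obs())
E
```

```text
top {'vertical_fov': 52.1174456030692, 'cx': 250.03007301587382, 'cy': 197.68703499118493, 'D': array([-0.03982892,  0.        ,  0.        ,  0.        ,  0.        ]), 'cam_to_world': array([[ 5.19600072e-03, -9.93946929e-01,  1.09738339e-01,
         4.17661355e-01],
       [-9.99986203e-01, -5.07994291e-03,  1.33713866e-03,
         1.82659577e-03],
       [-7.71580363e-04, -1.09743773e-01, -9.93959611e-01,
         1.04263338e+00],
       [ 0.00000000e+00,  0.00000000e+00,  0.00000000e+00,
         1.00000000e+00]])}
scene {'vertical_fov': 49.68837257036521, 'cx': 256.02455812437137, 'cy': 198.55491723142552, 'D': array([-0.07666437,  0.        ,  0.        ,  0.        ,  0.        ]), 'cam_to_world': array([[-0.15892389,  0.8548685 , -0.49390591,  1.11396742],
       [ 0.98727806,  0.13506092, -0.08390817,  0.09124904],
       [-0.00502307, -0.50095748, -0.86545732,  1.06077723],
       [ 0.        ,  0.        ,  0.        ,  1.        ]])}
{'clock': 0.1, 'joint_pos': array([-5.20768081e+01,  2.05859395e+01,  6.40128721e-01, -1.81789985e-02,
       -7.01363992e+01, -1.65067107e+01]), 'qvel': array([ 0.04982548, -0.02825854,  0.18958384, -0.01533746,  0.02742508,
       -0.01514203]), 'tau': array([ 3.48651702e-04, -5.84162843e+01,  2.93752706e+01,  7.01545045e+00,
        1.01451343e-02, -4.51615892e-05]), 'tool_pos': array([ 0.24629585, -0.62800778,  0.23373909]), 'orientation': array([ 1.79916322e+02, -6.97410174e-03, -1.58589703e+02]), 'force': array([-0.10065741,  0.26079532, -0.39486149]), 'moment': array([ 0.05344476,  0.00811542, -0.05788634]), 'gripper_force': 0.0, 'opening': 0.0876819956079737}
```

View pics/top0.png

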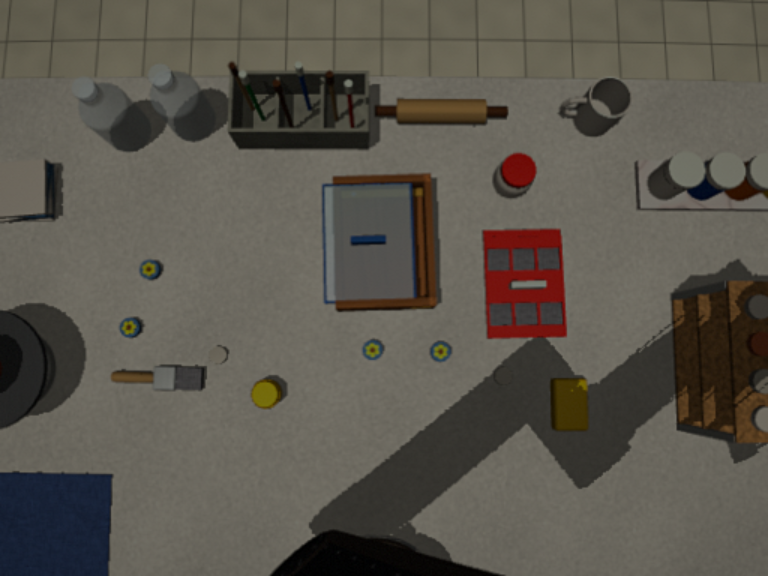

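View pics/scene0.png

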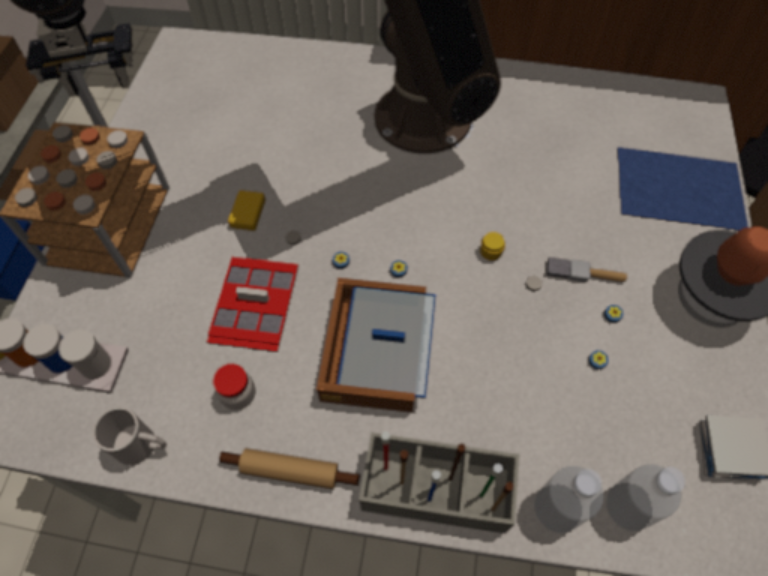

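The top picture shows four medallions, all face up, at (150,270), (130,327), (372,350) and (440,351). The case is at about (380,243) with its lid slightly open to the left, and the red tray is at (525,285) with its tongue on the far side.

```bash
cat > m0.py <<'E'
from h import *
z=np.load("top0.npz"); im=z["im"]; d=z["d"]; m=vision.camera_model("top")
hsv=cv2.cvtColor(im,cv2.COLOR_RGB2HSV); H,S,V=[hsv[...,i].astype(int) for i in range(3)]
def box(a): 
    q=np.zeros_like(H,bool); x0,y0,x1,y1=[int(v/1.5) for v in a]; q[y0:y1,x0:x1]=1; return q
def rect(mask,zz,name,ap=False):
    v,u=np.nonzero(mask); P=onplane(m,np.c_[u,v],zz)[:,:2]*1000
    r=cv2.minAreaRect(P.astype(np.float32)); print(name,len(P),"c",np.round(r[0],1),"sz",np.round(r[1],1),"ang",round(r[2],2),"mean",P.mean(0).round(1)); return P
red=((H<8)|(H>172))&(S>150)&(V>60)
P=rect(red&box((470,215,580,345)),.010,"tray")
white=(S<60)&(V>110)
rect(white&box((505,275,555,295)),.038,"trayhandle")
blue=(H>100)&(H<130)&(S>120)
rect(blue&box((340,230,395,250)),.082,"lidhandle")
for i,b in enumerate([(135,255,165,285),(115,312,145,342),(358,335,388,365),(426,336,456,366)]):
    mk=((S>70)&box(b)); rect(mk,.014,"medal%d"%i); 
    mk2=(H>20)&(H<35)&(S>100)&box(b); rect(mk2,.014," flower")
wood=(H>3)&(H<18)&(S>110)&box((310,165,450,320))
rect(wood,.065,"wood")
rect((H>20)&(H<35)&(S>120)&box((240,370,290,420)),.042,"pot")
# case top edges via depth points
v,u=np.nonzero(wood); P=frompix_depth(m,np.c_[u,v],d[v,u]); k=abs(P[:,2]-.065)<.006; Q=P[k][:,:2]*1000
print("wood depth rect",cv2.minAreaRect(Q.astype(np.float32)),k.sum())
save("casecrop.png",im[105:215,205:385],4.4)
E
python3 m0.py
```

```text
tray 2337 c [ 558.1 -260.8] sz [192.5 139.8] ang 1.49 mean [ 560.4 -260.6]
trayhandle 72 c [ 553.2 -261.8] sz [ 9.2 55.4] ang 3.04 mean [ 552.8 -262. ]
lidhandle 119 c [619.3  16.1] sz [12.7 54.8] ang 0.29 mean [619.5  16. ]
medal0 123 c [579.2 404.9] sz [32.6 35.1] ang 2.69 mean [578.3 403.9]
 flower 50 c [579.3 406.2] sz [21.9 21.6] ang 2.88 mean [579.3 407. ]
medal1 141 c [475.1 434.7] sz [31.7 35.3] ang 0.43 mean [475.5 435. ]
 flower 50 c [475.1 437.4] sz [21.1 20.3] ang 47.04 mean [475.4 437.2]
medal2 123 c [438.5   8. ] sz [31.2 31.3] ang 0.3 mean [438.7   7.8]
 flower 47 c [438.5   9.3] sz [20.8 18.3] ang 0.28 mean [438.8   8.6]
medal3 128 c [ 436.4 -110.8] sz [31.2 34.1] ang 0.24 mean [ 436.3 -110. ]
 flower 45 c [ 436.4 -110.8] sz [18.3 20.8] ang 89.7 mean [ 436.6 -110.5]
wood 1700 c [620.3 -11.2] sz [230.3 166.9] ang 2.12 mean [613.8 -48.2]
pot 312 c [363.9 186.7] sz [46.6 49.6] ang 45.6 mean [363.5 186.2]
wood depth rect ((623.0313110351562, -11.112884521484375), (227.61740112304688, 167.02273559570312), 2.162757396697998) 1041
```

View pics/casecrop.png

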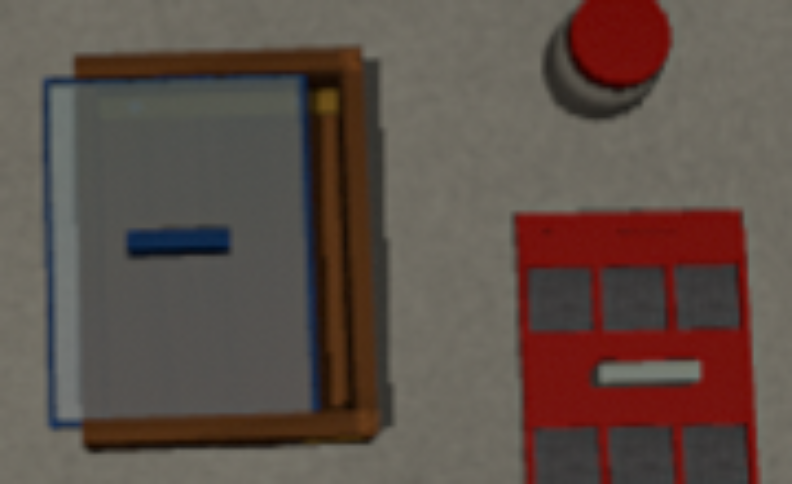

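```bash
cat >> h.py <<'E'
def plan(pt,yaw,n,tilt=0,grip=8.7,start=None):
    """print n rows from the present (or start) pose to pt; tilt = turn about tool x (deg)"""
    p,r,o=tool()
    if start: p,r=np.array(start[0]),start[1]
    g=R.from_euler("z",yaw,degrees=True)*R.from_euler("x",180+tilt,degrees=True)
    rv=(r.inv()*g).as_rotvec(); q=p.copy(); rr=r; pt=np.array(pt,float)
    for i in range(n):
        t=rr.inv().apply((pt-q)/(n-i))*100; row=np.r_[grip,t.round(2),(rv/n).round(4)]
        print(",".join("%g"%v for v in row)+(",")); q=q+rr.apply(row[1:4]/100); rr=rr*R.from_rotvec(row[4:])
    return q,rr
E
python3 - <<'E'
from h import *
plan((.60,0,.34),-88,16)
E
```

```text
8.7,-3.49,2.85,-0.66,0.0001,0,-0.077,
8.7,-3.7,2.57,-0.66,0.0001,0,-0.077,
8.7,-3.89,2.28,-0.66,0.0001,0,-0.077,
8.7,-4.05,1.97,-0.66,0.0001,0,-0.077,
8.7,-4.19,1.66,-0.66,0.0001,0,-0.077,
8.7,-4.3,1.33,-0.66,0.0001,0,-0.077,
8.7,-4.39,0.99,-0.66,0.0001,0,-0.077,
8.7,-4.46,0.65,-0.66,0.0001,0,-0.077,
8.7,-4.5,0.31,-0.66,0.0001,0,-0.077,
8.7,-4.5,-0.04,-0.66,0.0001,0,-0.077,
8.7,-4.49,-0.39,-0.66,0.0001,0,-0.077,
8.7,-4.45,-0.73,-0.66,0.0001,0,-0.077,
8.7,-4.38,-1.07,-0.67,0.0001,0,-0.077,
8.7,-4.28,-1.4,-0.66,0.0001,0,-0.077,
8.7,-4.16,-1.73,-0.67,0.0001,0,-0.077,
8.7,-4.01,-2.04,-0.66,0.0001,0,-0.077,
```

{"method": "move_arm", "body": {"moves": [8.7,-3.5,2.85,-0.7,0,0,-0.077,8.7,-3.7,2.6,-0.7,0,0,-0.077,8.7,-3.9,2.3,-0.7,0,0,-0.077,8.7,-4.05,2,-0.7,0,0,-0.077,8.7,-4.2,1.7,-0.7,0,0,-0.077,8.7,-4.3,1.3,-0.7,0,0,-0.077,8.7,-4.4,1,-0.7,0,0,-0.077,8.7,-4.5,0.65,-0.7,0,0,-0.077]}}

```text
clock: 0.9
tool_pos: [0.4236, -0.3111, 0.2907]
orientation: [180.0, 0.0, -123.1]
force: [0.5, -0.5, -0.9]
opening: 0.0873
gripper_force: 0.0
```

{"method": "move_arm", "body": {"moves": [8.7,-4.5,0.3,-0.7,0,0,-0.077,8.7,-4.5,0,-0.7,0,0,-0.077,8.7,-4.5,-0.4,-0.7,0,0,-0.077,8.7,-4.4,-0.7,-0.7,0,0,-0.077,8.7,-4.4,-1.1,-0.7,0,0,-0.077,8.7,-4.3,-1.4,-0.7,0,0,-0.077,8.7,-4.2,-1.7,-0.7,0,0,-0.077,8.7,-4,-2,-0.7,0,0,-0.077]}}

```text
clock: 1.7
tool_pos: [0.5996, 0.0035, 0.3467]
orientation: [180.0, 0.0, -87.8]
force: [1.0, -0.7, 0.3]
opening: 0.0871
gripper_force: 0.0
```

Run:
```python
from h import *
print(tool()[2]); im,d,m=snap("wrist"); np.savez("w1.npz",im=im,d=d,T=m["cam_to_world"]); print(m); save("w1.png",im)
```

```text
{'clock': 1.7, 'joint_pos': array([ 1.89858460e+01,  1.05863881e+01,  1.47303149e+00, -9.30775825e-03,
       -8.09031545e+01, -1.67810080e+01]), 'qvel': array([ 31.3142124 ,  19.72441655,  32.6686841 ,   0.13392961,
       -13.06146765,  12.53924586]), 'tau': array([ -2.19430313, -48.95742059,  28.31796348,   7.09972277,
         0.31477201,  -0.44512572]), 'tool_pos': array([0.59963233, 0.00353267, 0.34665964]), 'orientation': array([ 1.79981538e+02,  4.03184998e-03, -8.77966356e+01]), 'force': array([ 0.95015862, -0.71468188,  0.29500857]), 'moment': array([-0.04158583, -0.02027878, -0.00323531]), 'gripper_force': 0.0, 'opening': 0.08711621070383159}
{'vertical_fov': 61.15778285949746, 'cx': 257.1015414701319, 'cy': 191.62370555608837, 'D': array([0.01564256, 0.        , 0.        , 0.        , 0.        ]), 'cam_to_world': array([[-9.99239779e-01, -3.76735833e-02, -1.00282468e-02,
         6.01594182e-01],
       [-3.89811007e-02,  9.61669681e-01,  2.71425678e-01,
        -7.07261937e-02],
       [-5.81716958e-04,  2.71610247e-01, -9.62407157e-01,
         4.97852940e-01],
       [ 0.00000000e+00,  0.00000000e+00,  0.00000000e+00,
         1.00000000e+00]])}
```

View pics/w1.png

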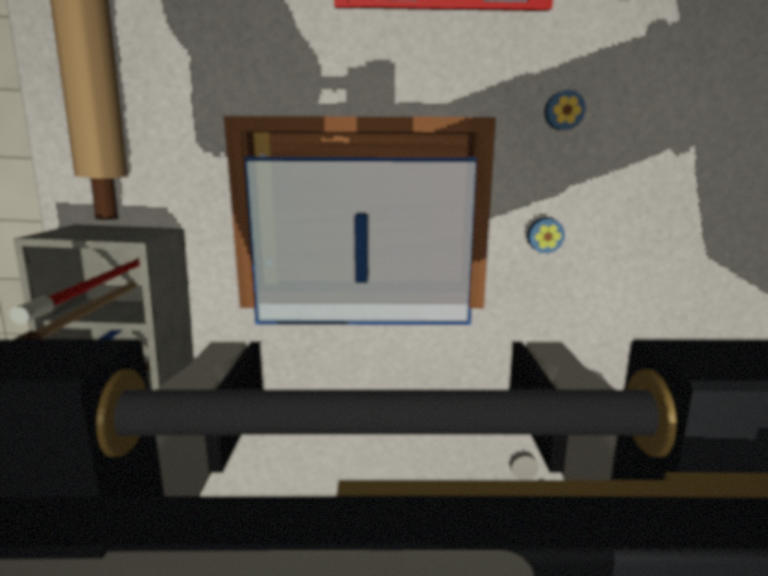

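The wrist picture shows the case with its lid handle bar at (361,247), and two medallions at (566,109) and (547,235). The arm was still settling, so I'll take a fresh frame to measure from.

```bash
cat > mc.py <<'E'
from h import *
import sys
im,d,m=snap("wrist"); np.savez("w2.npz",im=im,d=d); print(tool()[2]["qvel"].round(1), tool()[0])
hsv=cv2.cvtColor(im,cv2.COLOR_RGB2HSV); H,S,V=[hsv[...,i].astype(int) for i in range(3)]
v,u=np.mgrid[0:384,0:512]; 
ok=(d>0)&(v<225)
P=np.zeros((384,512,3)); P[ok]=frompix_depth(m,np.c_[u[ok],v[ok]],d[ok])
wood=(H>3)&(H<20)&(S>100)&ok&(u>135)&(u<345)&(v>60)
k=wood&(abs(P[...,2]-.065)<.006)
Q=onplane(m,np.c_[u[k],v[k]],.065)*1000; Q=Q[:,:2]
r=cv2.minAreaRect(Q.astype(np.float32)); print("case top rect",np.round(r[0],1),np.round(r[1],1),r[2],k.sum(),"z",np.median(P[k][:,2]))
# outer edges by row/col extremes: line fits
for name,ax,sg,lo,hi in(("near",0,1,-80,30),("far",0,-1,-80,30),("end",1,1,540,700)):
    other=Q[:,1-ax]; b=np.arange(lo,hi,4); pts=[]
    for a in b:
        s=Q[(other>=a)&(other<a+4)]
        if len(s): pts.append((a+2,(s[:,ax]*sg).min()*sg))
    pts=np.array(pts); c=np.polyfit(pts[:,0],pts[:,1],1); c=np.polyfit(*pts[abs(np.polyval(c,pts[:,0])-pts[:,1])<2].T,1); print(name,np.degrees(np.arctan(c[0])),np.polyval(c,[0,-11,620]))
b=(H>95)&(H<130)&(S>100)&(u>225)&(u<255)&(v>135)&(v<195)
Q=onplane(m,np.c_[u[b],v[b]],.082)*1000; r=cv2.minAreaRect(Q[:,:2].astype(np.float32)); print("lid handle",r, "depthz",np.median(P[b][:,2]))
E
python3 mc.py
```

```text
[-2.9 -1.7 -3.3  0.   0.  -1.2] [0.60127787 0.00575217 0.34579634]
case top rect [621.8 -13.5] [226.5 166.5] 2.279069185256958 3911 z 0.0660989177729886
near -1.1754624261110498 [509.67579838 509.90150263 496.954286  ]
far -2.336177449250274 [733.73108459 734.17984718 708.43719304]
end 2.3997857856971136 [-122.21456454 -122.67555994  -96.23118745]
lid handle ((620.6420288085938, 11.993143081665039), (7.891752243041992, 56.4854621887207), 2.100874662399292) depthz 0.08287356616968583
```

{"method": "move_arm", "body": {"moves": [5,-0.55,-1.95,4.5,0,0,0,5,0,0,5,0,0,0,5,0,0,5,0,0,0,5,0,0,5,0,0,0,5,0,0,4.4,0,0,0,5,0,0,2.5,0,0,0,5,0,0,1.4,0,0,0,5,0,0,0,0,0,0]}}

```text
clock: 2.6
tool_pos: [0.6179, 0.0073, 0.0675]
orientation: [179.9, -0.1, -88.0]
force: [-0.9, -0.1, 0.7]
opening: 0.05
gripper_force: 0.0
```

Run:
```python
from h import *
o=tool()[2]; print(o["tool_pos"],o["orientation"],o["force"],o["qvel"].round(1))
```

```text
[0.61785383 0.00733318 0.06750934] [ 1.79870873e+02 -5.46377091e-02 -8.79969543e+01] [-0.92862356 -0.11765142  0.71803177] [-0.  -1.5  1.6  0.2 -0.5  0. ]
```

{"method": "move_arm", "body": {"moves": [0,0,0,0,0,0,0,0,0,0,0,0,0,0,0,0,0,0,0,0,0,0,0,0,0,0,0,0,0,0,0,0,0,0,0]}}

```text
clock: 3.1
tool_pos: [0.6188, 0.0079, 0.069]
orientation: [-179.9, 0.0, -88.0]
force: [0.7, -0.4, 0.5]
opening: 0.0156
gripper_force: 0.6
```

{"method": "move_arm", "body": {"moves": [0,0,0,0,0,0,0,0,0,0,0,0,0,0,0,0,0,0,0,0,0]}}

```text
clock: 3.4
tool_pos: [0.6194, 0.0082, 0.069]
orientation: [-179.9, 0.0, -88.0]
force: [3.8, 0.8, -0.1]
opening: 0.0119
gripper_force: 30.0
```

{"method": "move_arm", "body": {"moves": [0,-1,0,0,0,0,0,0,-2,0,0,0,0,0,0,-2,0,0,0,0,0,0,-2,0,0,0,0,0,0,-2,0,0,0,0,0]}}

```text
clock: 3.9
tool_pos: [0.6158, 0.0977, 0.0688]
orientation: [-180.0, -0.1, -88.0]
force: [4.7, -3.7, -0.8]
opening: 0.0117
gripper_force: 30.0
```

{"method": "move_arm", "body": {"moves": [0,-2,0,0,0,0,0,0,-2,0,0,0,0,0,0,-2,0,0,0,0,0,0,-2,0,0,0,0,0,0,0,0,0,0,0,0]}}

```text
clock: 4.4
tool_pos: [0.6119, 0.1805, 0.068]
orientation: [179.9, 0.0, -87.9]
force: [-0.0, 0.4, -2.4]
opening: 0.0115
gripper_force: 30.0
```

{"method": "move_arm", "body": {"moves": [0,0,0,1.5,0,0,0,0,0,0,1.5,0,0,0,0,0,0,1.5,0,0,0,0,0,0,0.5,0,0,0,0,0,0,0.1,0,0,0,0,0,0,0,0,0,0]}}

```text
clock: 5.0
tool_pos: [0.6126, 0.1777, 0.0174]
orientation: [180.0, -0.0, -88.0]
force: [0.1, -0.6, -2.5]
opening: 0.012
gripper_force: 30.0
```

{"method": "move_arm", "body": {"moves": [3,0,0,0,0,0,0,4,0,0,0,0,0,0,4,0,0,0,0,0,0,4,0,0,-3,0,0,0,4,0,0,-5,0,0,0,4,0,0,-5,0,0,0,6,4,0,-5,0,0,0,8.7,5,0,-5,0,0,0]}}

```text
clock: 5.8
tool_pos: [0.6152, 0.1114, 0.225]
orientation: [-179.9, 0.1, -87.9]
force: [-0.1, -0.5, -0.0]
opening: 0.0506
gripper_force: 0.0
```

Run:
```python
from h import *
print(tool()[0])
plan((.51,-.20,.34),-87.5,8)
im,d,m=snap("top"); save("t1.png",im)
```

```text
[0.61522765 0.11139902 0.22496879]
8.7,3.84,1.46,-1.45,-0.0003,0.0001,-0.0008,
8.7,3.84,1.46,-1.44,-0.0003,0.0001,-0.0008,
8.7,3.84,1.46,-1.44,-0.0003,0.0001,-0.0008,
8.7,3.84,1.47,-1.44,-0.0003,0.0001,-0.0008,
8.7,3.83,1.47,-1.44,-0.0003,0.0001,-0.0008,
8.7,3.83,1.47,-1.44,-0.0003,0.0001,-0.0008,
8.7,3.83,1.47,-1.44,-0.0003,0.0001,-0.0008,
8.7,3.84,1.48,-1.45,-0.0003,0.0001,-0.0008,
```

View pics/t1.png

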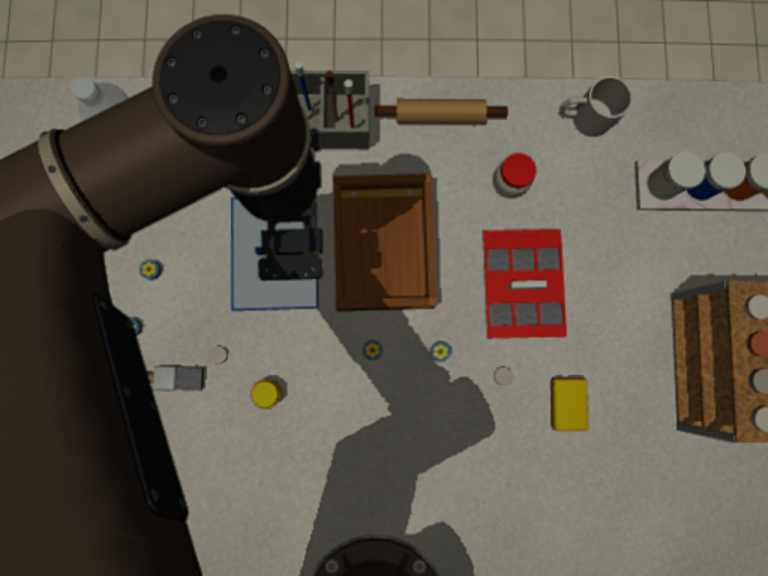

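The lid lies flat at (275,255) and the case is open; next is the tray.

{"method": "move_arm", "body": {"moves": [8.7,4.7,0.8,-1.5,0,0,0,8.7,4.7,0.8,-1.5,0,0,0,8.7,4.7,0.8,-1.5,0,0,0,8.7,4.7,0.8,-1.5,0,0,0,8.7,4.7,0.8,-1.5,0,0,0,8.7,4.7,0.8,-1.5,0,0,0,8.7,4.7,0.3,-1.5,0,0,0,8.7,4.5,0.3,-1.5,0,0,0]}}

```text
clock: 6.65
tool_pos: [0.5734, -0.2665, 0.3432]
orientation: [-179.9, -0.0, -88.0]
force: [1.2, 0.8, 0.4]
opening: 0.087
gripper_force: 0.0
```

{"method": "move_arm", "body": {"moves": [8.7,0,0,0,0,0,0,8.7,0,0,0,0,0,0]}}

```text
clock: 6.85
tool_pos: [0.5736, -0.2657, 0.342]
orientation: [-180.0, 0.0, -88.1]
force: [-0.1, 0.4, -0.7]
opening: 0.0873
gripper_force: 0.0
```

```bash
cat > mt.py <<'E'
from h import *
im,d,m=snap("wrist"); save("w3.png",im); np.savez("w3.npz",im=im,d=d,T=m["cam_to_world"]); p,r,o=tool(); print(p,o["orientation"])
hsv=cv2.cvtColor(im,cv2.COLOR_RGB2HSV); H,S,V=[hsv[...,i].astype(int) for i in range(3)]
v,u=np.mgrid[0:384,0:512]
red=((H<8)|(H>172))&(S>140)&(V>40)&(v<235)
n,l,st,c=cv2.connectedComponentsWithStats(red.astype(np.uint8)); i=1+st[1:,4].argmax(); k=l==i
Q=onplane(m,np.c_[u[k],v[k]],.010)*1000; rt=cv2.minAreaRect(Q[:,:2].astype(np.float32)); print("tray",rt,st[i])
w=(S<70)&(V>90)&(d>0)&(v<235); P=np.zeros((384,512,3)); P[w]=frompix_depth(m,np.c_[u[w],v[w]],d[w])
w&=(abs(P[...,2]-.038)<.005)&(abs(P[...,0]-.553)<.04)&(abs(P[...,1]+.262)<.06)
Q=onplane(m,np.c_[u[w],v[w]],.038)*1000; print("handle",cv2.minAreaRect(Q[:,:2].astype(np.float32)),w.sum())
E
python3 mt.py
```

```text
[ 0.57371931 -0.26460152  0.34164733] [ 1.79992404e+02  2.91142449e-02 -8.80593583e+01]
tray ((557.493408203125, -264.5528259277344), (192.11851501464844, 138.7865447998047), 1.301244854927063) [ 202  104  133   94 7054]
handle ((550.8712158203125, -265.3260498046875), (11.147930145263672, 59.70763397216797), 2.459218740463257) 339
```

View pics/w3.png

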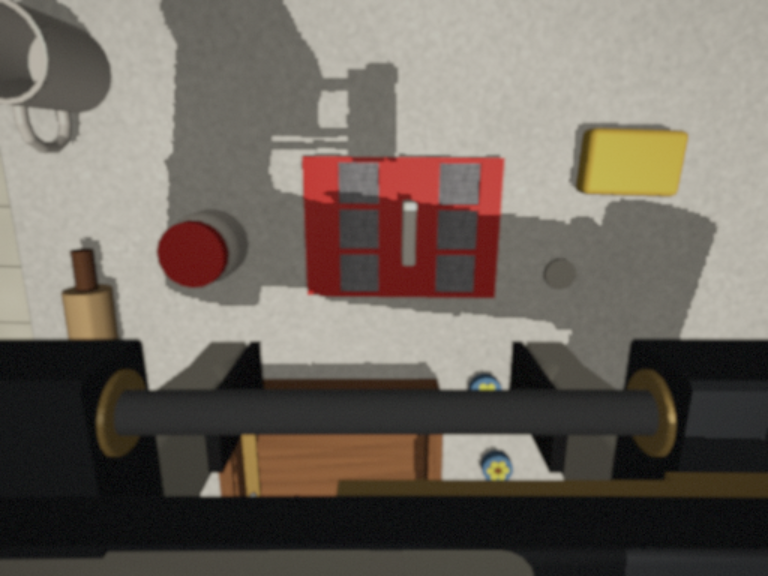

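The wrist picture shows the tray with its handle at (409,234). The wider tongue margin is on the left, which is the far side, as needed.

{"method": "move_arm", "body": {"moves": [5,0,2.25,4.5,0,0,0,5,0,0,5,0,0,0,5,0,0,5,0,0,0,5,0,0,5,0,0,0,5,0,0,5,0,0,0,5,0,0,4.5,0,0,0,5,0,0,2,0,0,0,5,0,0,1,0,0,0]}}

```text
clock: 7.7
tool_pos: [0.5502, -0.2635, 0.0195]
orientation: [179.7, 0.1, -87.9]
force: [0.2, 0.4, 0.3]
opening: 0.05
gripper_force: 0.0
```

{"method": "move_arm", "body": {"moves": [0,0,0,0,0,0,0,0,0,0,0,0,0,0,0,0,0,0,0,0,0,0,0,0,0,0,0,0,0,0,0,0,0,0,0,0,0,0,0,0,0,0,0,0,0,0,0,0,0,0,0,0,0,0,0,0]}}

```text
clock: 8.5
tool_pos: [0.5521, -0.2654, 0.0231]
orientation: [-179.9, -0.0, -88.0]
force: [-0.9, 1.8, 6.1]
opening: 0.0118
gripper_force: 30.0
```

{"method": "move_arm", "body": {"moves": [0,0,0,-2,0,0,0,0,0,0,-4,0,0,0,0,0,0,-4,0,0,0,0,0,0,-4,0,0,0,0,0,0,-3,0,0,0,0,0,0,0,0,0,0,0,0,0,0,0,0,0]}}

```text
clock: 9.2
tool_pos: [0.5513, -0.265, 0.192]
orientation: [-180.0, 0.0, -88.0]
force: [-0.3, 0.8, -4.0]
opening: 0.0116
gripper_force: 30.0
```

Run:
```python
from h import *
p,r,o=tool(); print(p,o["orientation"],o["opening"],o["force"])
q,rr=plan((.6091,-.0136,.19),-87.7,8,tilt=-20,grip=0)
print(q,rr.as_euler("xyz",degrees=True));
```

```text
[ 0.55125663 -0.26497498  0.19197927] [-1.79981965e+02  4.66971404e-02 -8.80239922e+01] 0.01161865266547993 [-0.26415315  0.82103209 -4.04911296]
0,-3.12,-0.83,0.03,-0.0437,0.0002,-0.0007,
0,-3.11,-0.83,-0.01,-0.0437,0.0002,-0.0007,
0,-3.11,-0.84,-0.05,-0.0437,0.0002,-0.0007,
0,-3.11,-0.83,-0.08,-0.0437,0.0002,-0.0007,
0,-3.11,-0.83,-0.12,-0.0437,0.0002,-0.0007,
0,-3.12,-0.83,-0.16,-0.0437,0.0002,-0.0007,
0,-3.11,-0.82,-0.19,-0.0437,0.0002,-0.0007,
0,-3.12,-0.82,-0.24,-0.0437,0.0002,-0.0007,
[ 0.60912589 -0.01356144  0.19003687] [ 1.59987544e+02  1.22923166e-02 -8.76937807e+01]
```

{"method": "move_arm", "body": {"moves": [0,-3.12,-0.83,0.03,-0.0437,0,0,0,-3.12,-0.83,0,-0.0437,0,0,0,-3.12,-0.83,-0.05,-0.0437,0,-0.001,0,-3.12,-0.83,-0.08,-0.0437,0,-0.001,0,-3.12,-0.83,-0.12,-0.0437,0,-0.001,0,-3.12,-0.83,-0.16,-0.0437,0,-0.001,0,-3.11,-0.82,-0.2,-0.0437,0,-0.001,0,-3.11,-0.82,-0.24,-0.0437,0,0]}}

```text
clock: 10.0
tool_pos: [0.6087, -0.0122, 0.1878]
orientation: [159.7, 0.0, -87.7]
force: [0.8, -0.3, -3.2]
opening: 0.0115
gripper_force: 30.0
```

{"method": "move_arm", "body": {"moves": [0,0,0,0,0,0,0,0,0,0,0,0,0,0,0,0,0,0,0,0,0]}}

```text
clock: 10.3
tool_pos: [0.6087, -0.0141, 0.1888]
orientation: [159.8, 0.0, -87.7]
force: [-0.1, -0.5, -3.5]
opening: 0.0121
gripper_force: 30.0
```

Run:
```python
from h import *
p,r,o=tool(); print(p,o["orientation"],o["opening"],o["force"])
q,rr=plan((.6091,-.0136,.09),-87.7,4,tilt=-20,grip=0)
im,d,m=snap("wrist"); save("w4.png",im)
```

```text
[ 0.60874564 -0.01409333  0.18879684] [ 1.59837922e+02  3.09960923e-02 -8.77372252e+01] 0.012053831105200113 [-0.13554637 -0.50192951 -3.49478803]
0,-0.01,-0.86,2.32,0.0007,0.0002,-0.0001,
0,-0.01,-0.86,2.31,0.0007,0.0002,-0.0001,
0,-0.01,-0.86,2.32,0.0007,0.0002,-0.0001,
0,-0.01,-0.85,2.32,0.0007,0.0002,-0.0001,
```

View pics/w4.png

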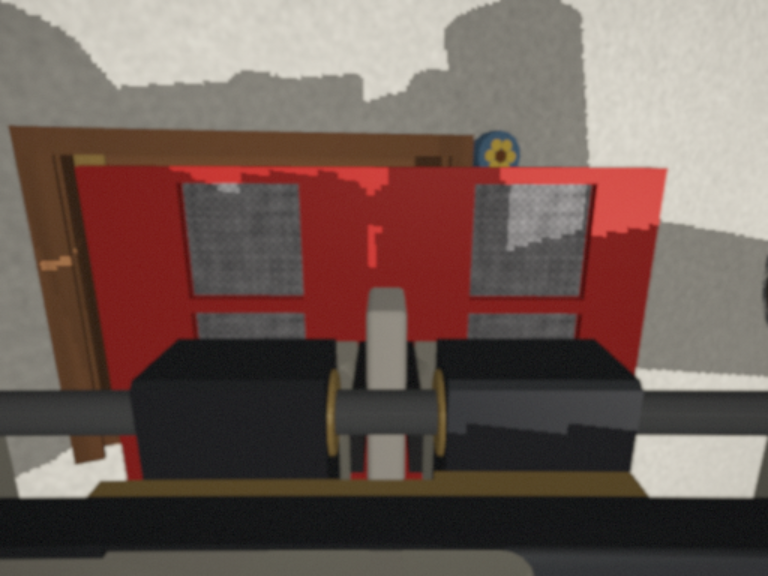

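The tilted tray hangs over the case: its -y edge is at row 167 and the case's end wall outer edge is at about row 130. I'll check the y alignment from this frame.

Run:
```python
from h import *
im,d,m=snap("wrist"); p,r,o=tool()
hsv=cv2.cvtColor(im,cv2.COLOR_RGB2HSV); H,S,V=[hsv[...,i].astype(int) for i in range(3)]
red=((H<5)|(H>174))&(S>140)&(V>40); wood=(H>5)&(H<18)&(S>100)
C=np.array([615,-12.9]); a=np.radians(2.3); Rc=np.array([[np.cos(a),np.sin(a)],[-np.sin(a),np.cos(a)]])
for u in(80,120,160,200,240,280,400):
    v=np.nonzero(red[90:140,u])[0]; vt=v[0]+90-.5
    # tray top plane through point with normal = tray z = -tool z
    o3,dd=rays(m,[[u,vt]]); n=-r.as_matrix()[:,2]; pt=p-n*.0131
    X=o3+dd[0]*(n@(pt-o3))/(n@dd[0]); out="tray edge case %s z %.1f"%((Rc@(X[:2]*1000-C)).round(1),X[2]*1000)
    w=np.nonzero(wood[70:110,u])[0]
    if len(w): Y=onplane(m,[[u,w[0]+70-.5]],.065)[0]; out+="  wall edge %s"%(Rc@(Y[:2]*1000-C)).round(1)
    print(u,out)
```

```text
80 tray edge case [ 69.2 -70.4] z 148.4  wall edge [ 78.2 -84.1]
120 tray edge case [ 51.  -70.4] z 155.0  wall edge [ 52.6 -83.8]
160 tray edge case [ 32.8 -70.5] z 161.7  wall edge [ 24.8 -84.2]
200 tray edge case [ 14.5 -70.5] z 168.4  wall edge [ -5.3 -83.9]
240 tray edge case [ -3.8 -70.5] z 175.0  wall edge [-38.  -83.5]
280 tray edge case [-22.2 -70.5] z 181.7  wall edge [-73.7 -83.8]
400 tray edge case [-77.1 -69.4] z 201.8
```

{"method": "move_arm", "body": {"moves": [0,-0.08,-0.82,2.26,0,0,0,0,0,-0.82,2.26,0,0,0,0,0,-0.82,2.26,0,0,0,0,0,-0.82,2.26,0,0,0,0,0,-0.41,1.13,0,0,0,0,0,0,0,0,0,0]}}

```text
clock: 11.0
tool_pos: [0.6081, -0.0134, 0.0807]
orientation: [159.8, 0.0, -87.8]
force: [0.4, 0.6, -3.4]
opening: 0.0119
gripper_force: 30.0
```

{"method": "move_arm", "body": {"moves": [0,0,-0.2,0.56,0,0,0,0,0,-0.2,0.56,0,0,0,0,0,0,0,0,0,0,0,0,0,0,0,0,0]}}

```text
clock: 11.4
tool_pos: [0.6094, -0.0127, 0.0706]
orientation: [160.0, 0.1, -87.7]
force: [-0.5, 0.7, -3.8]
opening: 0.0118
gripper_force: 30.0
```

{"method": "move_arm", "body": {"moves": [0,0,-0.07,0.19,0,0,0,0,0,-0.47,-0.17,0,0,0,0,0,-0.47,-0.17,0,0,0,0,0,-0.47,-0.17,0,0,0,0,0,0,0,0,0,0,0,0,0,0,0,0,0]}}

```text
clock: 12.0
tool_pos: [0.6242, -0.0121, 0.0679]
orientation: [159.9, 0.1, -87.7]
force: [0.3, 0.0, -4.0]
opening: 0.0119
gripper_force: 30.0
```

Run:
```python
from h import *
q,rr=plan((.6152,-.0125,.034),-87.7,8,tilt=0,grip=0)
```

```text
0,0,-0.04,0.44,0.0437,0.0001,-0,
0,0,-0.02,0.44,0.0437,0.0001,-0,
0,0,-0,0.44,0.0437,0.0001,-0,
0,0,0.02,0.44,0.0437,0.0001,-0,
0,0,0.04,0.43,0.0437,0.0001,-0,
0,0,0.05,0.43,0.0437,0.0001,-0,
0,0,0.08,0.43,0.0437,0.0001,-0,
0,0.01,0.09,0.43,0.0437,0.0001,-0,
```

{"method": "move_arm", "body": {"moves": [0,0,-0.04,0.44,0.0437,0,0,0,0,-0.02,0.44,0.0437,0,0,0,0,0,0.44,0.0437,0,0,0,0,0.02,0.44,0.0437,0,0,0,0,0.04,0.43,0.0437,0,0]}}

```text
clock: 12.5
tool_pos: [0.6182, -0.0123, 0.047]
orientation: [172.6, 0.1, -87.7]
force: [-0.1, -0.3, -3.3]
opening: 0.0121
gripper_force: 30.0
```

{"method": "move_arm", "body": {"moves": [0,0,0.05,0.43,0.0437,0,0,0,0,0.08,0.43,0.0437,0,0,0,0,0.09,0.43,0.0437,0,0,0,0,0,0,0,0,0,0,0,0,0,0,0,0]}}

```text
clock: 13.0
tool_pos: [0.615, -0.0125, 0.0347]
orientation: [179.9, 0.0, -87.7]
force: [0.5, -0.3, -3.3]
opening: 0.012
gripper_force: 30.0
```

{"method": "move_arm", "body": {"moves": [0,0,0,0.1,0,0,0,0,0,0,0.1,0,0,0,0,0,0,0,0,0,0,0,0,0,0,0,0,0]}}

```text
clock: 13.4
tool_pos: [0.6157, -0.0123, 0.0331]
orientation: [180.0, 0.0, -87.7]
force: [-3.3, 0.7, 5.1]
opening: 0.0118
gripper_force: 30.0
```

{"method": "move_arm", "body": {"moves": [2.5,0,0,0,0,0,0,4,0,0,0,0,0,0,4,0,0,0,0,0,0,4,0,0,-4,0,0,0,4,0,0,-5,0,0,0,4,0,2,-5,0,0,0,8.7,2,4,-5,0,0,0,8.7,2,4,-4,0,0,0]}}

```text
clock: 14.2
tool_pos: [0.5346, -0.0475, 0.2412]
orientation: [-179.9, 0.1, -87.7]
force: [-0.1, 0.0, 0.7]
opening: 0.0507
gripper_force: 0.0
```

{"method": "move_arm", "body": {"moves": [8.7,0,4,-4,0,0,0,8.7,0,2,0,0,0,0,8.7,0,0,0,0,0,0,8.7,0,0,0,0,0,0]}}

```text
clock: 14.6
tool_pos: [0.4795, -0.0496, 0.275]
orientation: [-179.9, 0.1, -87.7]
force: [-0.3, 0.2, 0.0]
opening: 0.0827
gripper_force: 0.0
```

```bash
cat > mm.py <<'E'
from h import *
import sys
def medals(n="wrist",pic=None):
    im,d,m=snap(n); 
    if pic: save(pic,im)
    p,r,o=tool(); print("tcp",p.round(4),"yaw",o["orientation"][2].round(2))
    hsv=cv2.cvtColor(im,cv2.COLOR_RGB2HSV); H,S,V=[hsv[...,i].astype(int) for i in range(3)]
    blue=((H>90)&(H<125)&(S>70)&(V>30)).astype(np.uint8); yel=((H>18)&(H<36)&(S>100)&(V>50)).astype(np.uint8)
    k=cv2.morphologyEx(blue|yel,cv2.MORPH_CLOSE,np.ones((3,3)))
    nn,l,st,c=cv2.connectedComponentsWithStats(k)
    for i in range(1,nn):
        s=l==i
        if st[i,4]<60 or (yel[s].sum()<.1*s.sum()) or blue[s].sum()<.1*s.sum(): continue
        f=s&(yel>0); v,u=np.nonzero(f); v2,u2=np.nonzero(s)
        (a,b),rr=cv2.minEnclosingCircle(np.c_[u,v].astype(np.float32))
        zz=np.median(frompix_depth(m,np.c_[u,v],d[v,u])[:,2])
        X=onplane(m,[[a,b]],.014 if zz<.022 else .030)[0]
        print("px",round(a),round(b),"area",st[i,4],"r",round(rr,1),"flower xyz",(X*1000).round(1),"depth z",round(zz*1000,1))
    return im,d,m
if __name__=="__main__": medals(pic=sys.argv[1] if len(sys.argv)>1 else None)
E
python3 mm.py w5.png
```

```text
tcp [ 0.4798 -0.0496  0.2745] yaw -87.7
px 275 128 area 535 r 9.9 flower xyz [458.8 -90.2  14. ] depth z 15.7
px 287 202 area 480 r 8.3 flower xyz [437.3   5.9  14. ] depth z 15.6
```

View pics/w5.png

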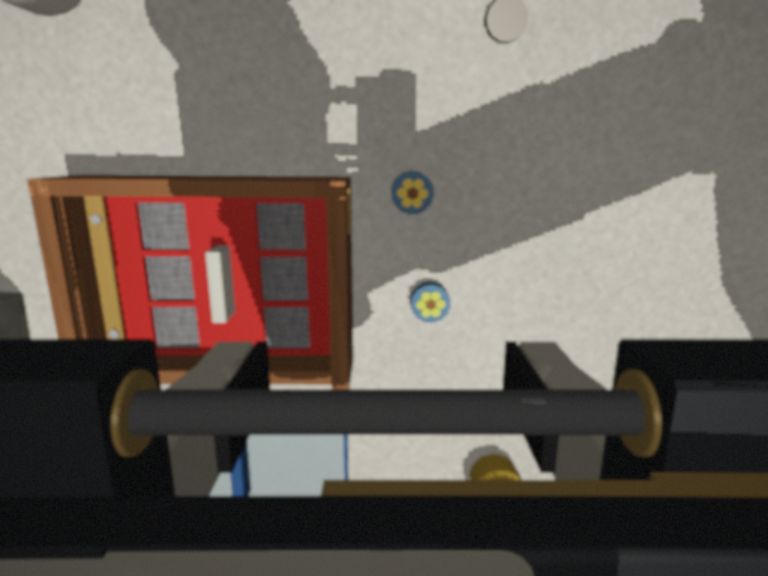

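The tray lies flat with its tongue under the brass lip. The upper medallion has been knocked aside, to (413,192) in the picture, or world (459,-90). I'll measure the handle once for the seated tray's pose, then pick.

Run:
```python
from h import *
im,d,m=snap("wrist")
hsv=cv2.cvtColor(im,cv2.COLOR_RGB2HSV); H,S,V=[hsv[...,i].astype(int) for i in range(3)]
w=(S<80)&(d>0)&(V>40); P=np.zeros((384,512,3)); v,u=np.nonzero(w); P[w]=frompix_depth(m,np.c_[u,v],d[v,u])
w&=(abs(P[...,2]-.048)<.004)&(abs(P[...,0]-.615)<.03)&(abs(P[...,1]+.012)<.05)
v,u=np.nonzero(w); Q=onplane(m,np.c_[u,v],.048)*1000; print("handle",cv2.minAreaRect(Q[:,:2].astype(np.float32)),w.sum(),P[w][:,2].mean())
red=((H<5)|(H>174))&(S>140)&(V>40); n,l,st,c=cv2.connectedComponentsWithStats(red.astype(np.uint8)); i=1+st[1:,4].argmax(); v,u=np.nonzero(l==i)
Q=onplane(m,np.c_[u,v],.020)*1000; print("red",cv2.minAreaRect(Q[:,:2].astype(np.float32)))
```

```text
handle ((614.3585205078125, -12.307106018066406), (12.95081615447998, 58.86166000366211), 2.1280415058135986) 502 0.048639738358560024
red ((618.2603149414062, -10.353759765625), (181.34103393554688, 141.12600708007812), 2.2335972785949707)
```

{"method": "move_arm", "body": {"moves": [5.5,-2.85,2,4,0,0,0,5.5,-2.85,2,4,0,0,0,5.5,0,0,5,0,0,0,5.5,0,0,5,0,0,0,5.5,0,0,4.5,0,0,0,5.5,0,0,2.5,0,0,0,5.5,0,0,1,0,0,0,5.5,0,0,0,0,0,0]}}

```text
clock: 15.5
tool_pos: [0.4391, 0.0024, 0.0177]
orientation: [179.8, -0.1, -87.7]
force: [-0.5, 0.6, 0.3]
opening: 0.0549
gripper_force: 0.0
```

{"method": "move_arm", "body": {"moves": [2.5,0,0,0,0,0,0,2.5,0,0,0,0,0,0,2.5,0,0,0,0,0,0,2.5,0,0,0,0,0,0,2.5,0,0,0,0,0,0]}}

```text
clock: 16.0
tool_pos: [0.4405, 0.0031, 0.0203]
orientation: [-179.9, 0.1, -87.7]
force: [-1.1, 1.5, 7.3]
opening: 0.033
gripper_force: 30.0
```

{"method": "move_arm", "body": {"moves": [5.5,0,0,0,0,0,0,5.5,0,0,0,0,0,0,5.5,0,0,0.4,0,0,0,5.5,0,0,0,0,0,0]}}

```text
clock: 16.4
tool_pos: [0.4393, 0.0026, 0.0148]
orientation: [180.0, 0.0, -87.7]
force: [0.2, 0.1, 0.6]
opening: 0.0541
gripper_force: 0.0
```

Run:
```python
from h import *
p,r,o=tool(); print(p,o["orientation"],o["force"],o["opening"],o["joint_pos"].round(1))
im,d,m=snap("wrist"); save("w6.png",im[150:330,120:400],2.8)
```

```text
[0.43925335 0.00262785 0.01478546] [ 1.79957777e+02  4.40679995e-02 -8.77258409e+01] [0.22906865 0.0710353  0.58490693] 0.05411348793605492 [ 26.2  14.8 -43.7  -0.1 -31.5 -23.8]
```

View pics/w6.png

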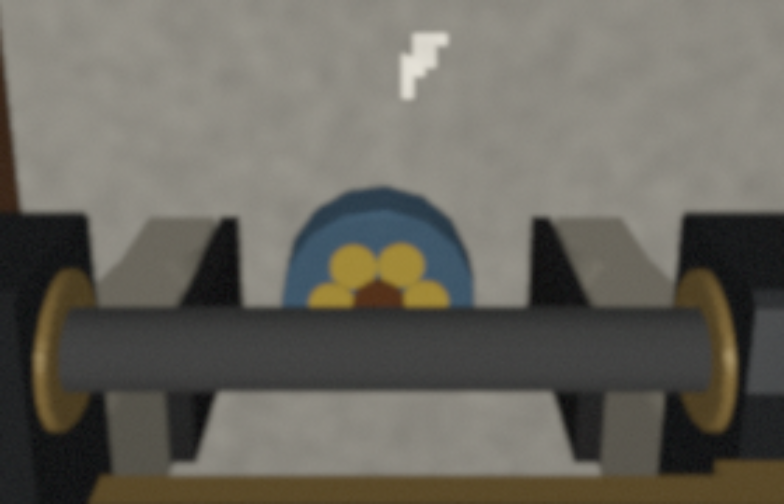

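The medallion sits between the fingers; the first closing was too high, on its top edge. The grasp also needs about 3 mm along y.

{"method": "move_arm", "body": {"moves": [5.5,-0.3,0.1,0.1,0,0,0,2.5,0,0,0,0,0,0,2.5,0,0,0,0,0,0,2.5,0,0,0,0,0,0,2.5,0,0,0,0,0,0,2.5,0,0,0,0,0,0]}}

```text
clock: 17.05
tool_pos: [0.4386, 0.0057, 0.0143]
orientation: [-180.0, 0.1, -87.7]
force: [-0.6, -0.2, -0.0]
opening: 0.0345
gripper_force: 30.0
```

{"method": "move_arm", "body": {"moves": [2.5,0,0,-2,0,0,0,2.5,0,0,-4,0,0,0,2.5,0,0,-4.5,0,0,0,2.5,-0.5,-3,0,0,0,0,2.5,-0.5,-3.4,0,0,0,0,2.5,-0.5,-3.3,0,0,0,0,2.5,-0.5,-3,0,0,0,0,2.5,0,0,0,0,0,0]}}

```text
clock: 17.85
tool_pos: [0.5678, 0.0313, 0.1188]
orientation: [-179.9, 0.0, -87.7]
force: [-0.5, -0.5, -0.8]
opening: 0.0346
gripper_force: 30.0
```

{"method": "move_arm", "body": {"moves": [2.5,0,0,0,0,0,0,2.5,0,0,0,0,0,0]}}

```text
clock: 18.05
tool_pos: [0.5636, 0.0304, 0.1189]
orientation: [179.9, 0.0, -87.7]
force: [-0.3, -0.9, -1.6]
opening: 0.0351
gripper_force: 30.0
```

{"method": "move_arm", "body": {"moves": [2.5,-0.05,-0.08,3,0,0,0,2.5,0,0,3,0,0,0,2.5,0,0,1.7,0,0,0,2.5,0,0,0.5,0,0,0,2.5,0,0,0.4,0,0,0,2.5,0,0,0,0,0,0,2.5,0,0,0,0,0,0]}}

```text
clock: 18.75
tool_pos: [0.566, 0.0315, 0.0343]
orientation: [-179.9, 0.1, -87.7]
force: [0.1, 0.6, 0.0]
opening: 0.0351
gripper_force: 30.0
```

{"method": "move_arm", "body": {"moves": [2.5,0,0.1,0.15,0,0,0,2.5,0,0,0.1,0,0,0,2.5,0,0,0,0,0,0,2.5,0,0,0,0,0,0]}}

```text
clock: 19.15
tool_pos: [0.5645, 0.0313, 0.0309]
orientation: [-180.0, 0.1, -87.7]
force: [0.1, -0.7, 0.0]
opening: 0.0345
gripper_force: 30.0
```

{"method": "move_arm", "body": {"moves": [4,0,0,0,0,0,0,4,0,0,0,0,0,0,4,0,0,0,0,0,0,4,0,0,-3,0,0,0,4,0,0,-4,0,0,0,4,2,1.5,-5,0,0,0,6,4,4,-4,0,0,0,8.7,4,4,0,0,0,0]}}

```text
clock: 19.95
tool_pos: [0.4926, -0.0539, 0.1785]
orientation: [-179.5, 0.1, -87.6]
force: [1.2, -0.5, -0.5]
opening: 0.0508
gripper_force: 0.0
```

```bash
python3 mm.py
```

```text
tcp [ 0.4848 -0.0579  0.176 ] yaw -87.76
px 294 142 area 919 r 13.0 flower xyz [459.  -90.2  14. ] depth z 15.7
```

{"method": "move_arm", "body": {"moves": [4.6,0,0,0,0,0,0,4.6,0,0,0,0,0,0,4.6,0,0,0,0,0,0]}}

```text
clock: 20.3
tool_pos: [0.4907, -0.0536, 0.1741]
orientation: [180.0, 0.0, -87.7]
force: [0.2, 0.3, -0.1]
opening: 0.0464
gripper_force: 0.0
```

{"method": "move_arm", "body": {"moves": [4.6,1.75,1.65,3,0,0,0,4.6,1.75,1.65,3,0,0,0,4.6,0,0,3,0,0,0,4.6,0,0,2.5,0,0,0,4.6,0,0,2,0,0,0,4.6,0,0,0,0,0,0,4.6,0,0,0,0,0,0]}}

```text
clock: 21.0
tool_pos: [0.4589, -0.0898, 0.0389]
orientation: [179.9, 0.0, -87.7]
force: [0.3, -0.1, 0.9]
opening: 0.0461
gripper_force: 0.0
```

Down the last 25 mm, then grip.

{"method": "move_arm", "body": {"moves": [4.6,0,0,1.5,0,0,0,4.6,0,0,1,0,0,0,4.6,0,0,0,0,0,0,4.6,0,0,0,0,0,0]}}

```text
clock: 21.4
tool_pos: [0.4589, -0.09, 0.0147]
orientation: [-180.0, 0.1, -87.7]
force: [1.0, 0.4, 0.1]
opening: 0.0462
gripper_force: 0.0
```

{"method": "move_arm", "body": {"moves": [2.5,0,0,0,0,0,0,2.5,0,0,0,0,0,0,2.5,0,0,0,0,0,0,2.5,0,0,0,0,0,0]}}

```text
clock: 21.8
tool_pos: [0.4589, -0.0901, 0.0148]
orientation: [-179.9, 0.1, -87.7]
force: [-1.6, 1.1, 6.8]
opening: 0.0344
gripper_force: 30.0
```

{"method": "move_arm", "body": {"moves": [2.5,0,0,-2,0,0,0,2.5,0,0,-4,0,0,0,2.5,0,0,-4.5,0,0,0,2.5,-0.7,-2.8,0,0,0,0,2.5,-0.7,-2.8,0,0,0,0,2.5,-0.7,-2.8,0,0,0,0,2.5,-0.58,-2.6,0,0,0,0,2.5,0,0,0,0,0,0]}}

```text
clock: 22.6
tool_pos: [0.5701, -0.0584, 0.1189]
orientation: [-180.0, 0.0, -87.7]
force: [-0.3, -0.2, -0.5]
opening: 0.0347
gripper_force: 30.0
```

{"method": "move_arm", "body": {"moves": [2.5,0,0,0,0,0,0,2.5,0,0,0,0,0,0,2.5,0,0,0,0,0,0]}}

```text
clock: 22.9
tool_pos: [0.5666, -0.0593, 0.1193]
orientation: [180.0, 0.1, -87.7]
force: [0.8, -1.1, -0.3]
opening: 0.0344
gripper_force: 30.0
```

{"method": "move_arm", "body": {"moves": [2.5,-0.04,-0.1,3,0,0,0,2.5,0,0,3,0,0,0,2.5,0,0,1.7,0,0,0,2.5,0,0,0.6,0,0,0,2.5,0,0,0.5,0,0,0,2.5,0,0,0,0,0,0,2.5,0,0,0,0,0,0,2.5,0,0,0,0,0,0]}}

```text
clock: 23.7
tool_pos: [0.569, -0.0584, 0.0322]
orientation: [-179.9, 0.1, -87.7]
force: [-0.8, 0.7, -0.5]
opening: 0.0349
gripper_force: 30.0
```

{"method": "move_arm", "body": {"moves": [2.5,0,0.06,0.1,0,0,0,4,0,0,0,0,0,0,4,0,0,0,0,0,0,4,0,0,0,0,0,0,4,0,0,-3,0,0,0,4,0,0,-4,0,0,0,4,-1,0,-5,0,0,0,6,-4,0,-4,0,0,0]}}

```text
clock: 24.5
tool_pos: [0.5665, -0.0149, 0.1876]
orientation: [-179.9, 0.0, -87.9]
force: [1.6, 0.1, -0.6]
opening: 0.0435
gripper_force: 0.0
```

{"method": "move_arm", "body": {"moves": [8.7,-4.5,0.5,-3,0,0,0,8.7,-4.5,0.5,-2,0,0,0,8.7,-4.5,0.5,0,0,0,0,8.7,-4.5,0.5,0,0,0,0,8.7,-4.5,0.5,0,0,0,0,8.7,-4.5,0.5,0,0,0,0,8.7,-4.5,0.5,0,0,0,0,8.7,-4.5,0.5,0,0,0,0]}}

```text
clock: 25.3
tool_pos: [0.5115, 0.3427, 0.2327]
orientation: [180.0, 0.1, -87.7]
force: [0.8, -0.3, 1.1]
opening: 0.0867
gripper_force: 0.0
```

{"method": "move_arm", "body": {"moves": [8.7,0,0,0,0,0,0,8.7,0,0,0,0,0,0,8.7,0,0,0,0,0,0]}}

```text
clock: 25.6
tool_pos: [0.5121, 0.3402, 0.2324]
orientation: [180.0, 0.0, -87.7]
force: [0.9, -0.6, 0.1]
opening: 0.0875
gripper_force: 0.0
```

```bash
python3 mm.py w7.png; python3 -c "
from h import *
print(ctrl.get_obs()['joint_pos'].round(1))"
```

```text
tcp [0.5123 0.3399 0.2326] yaw -87.76
px 199 216 area 594 r 9.7 flower xyz [578.6 404.2  14. ] depth z 15.7
px 284 243 area 565 r 9.2 flower xyz [474.6 435.   14. ] depth z 15.6
[ 51.7  15.   -7.5  -0.  -67.5 -49.5]
```

View pics/w7.png

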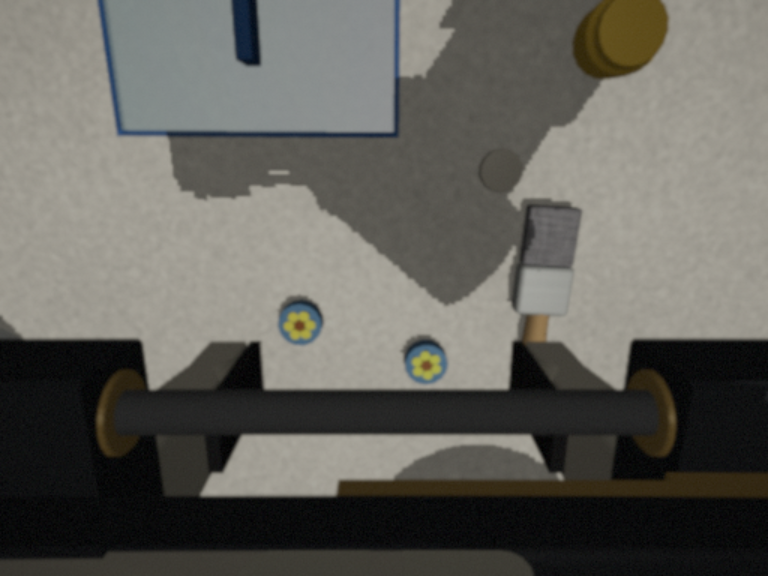

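Both remaining medallions are face up, at (300,323) and (426,365) in the picture.

{"method": "move_arm", "body": {"moves": [5,-2.1,-2.3,3,0,0,0,5,-2.1,-2.3,3,0,0,0,5,-1.96,-2.28,3,0,0,0,5,0,0,4,0,0,0,5,0,0,3,0,0,0,5,0,0,2,0,0,0,5,0,0,0,0,0,0,5,0,0,0,0,0,0]}}

```text
clock: 26.45
tool_pos: [0.5792, 0.4046, 0.0534]
orientation: [-180.0, 0.0, -87.8]
force: [0.5, 0.6, 0.9]
opening: 0.0502
gripper_force: 0.0
```

{"method": "move_arm", "body": {"moves": [5,0,0,2,0,0,0,5,0,0,1.4,0,0,0,5,0,0,0.5,0,0,0,5,0,0,0,0,0,0,2.5,0,0,0,0,0,0,2.5,0,0,0,0,0,0,2.5,0,0,0,0,0,0,2.5,0,0,0,0,0,0]}}

```text
clock: 27.25
tool_pos: [0.5788, 0.4059, 0.0146]
orientation: [-179.9, 0.1, -87.7]
force: [-0.5, 0.2, 3.7]
opening: 0.0346
gripper_force: 30.0
```

{"method": "move_arm", "body": {"moves": [2.5,0,0,-2,0,0,0,2.5,0,0,-4,0,0,0,2.5,3,0,-4.5,0,0,0,2.5,4.3,0.3,0,0,0,0,2.5,4.3,0.3,0,0,0,0,2.5,4.3,0.3,0,0,0,0,2.5,4.3,0.3,0,0,0,0,2.5,4.3,0.3,0,0,0,0]}}

```text
clock: 28.05
tool_pos: [0.5728, 0.1605, 0.1154]
orientation: [-180.0, 0.1, -87.7]
force: [0.9, -0.3, -0.2]
opening: 0.0345
gripper_force: 30.0
```

{"method": "move_arm", "body": {"moves": [2.5,4.3,0.3,0,0,0,0,2.5,4.3,0.4,0,0,0,0,2.5,4.3,0.4,0,0,0,0,2.5,3,0.3,0,0,0,0,2.5,1,0,0,0,0,0,2.5,0,0,0,0,0,0,2.5,0,0,0,0,0,0,2.5,0,0,0,0,0,0]}}

```text
clock: 28.85
tool_pos: [0.5661, -0.0063, 0.1149]
orientation: [-180.0, 0.1, -87.7]
force: [0.9, 0.4, -0.0]
opening: 0.0347
gripper_force: 30.0
```

{"method": "move_arm", "body": {"moves": [2.5,0.71,0,3,0,0,0,2.5,0,0,3,0,0,0,2.5,0,0,1,0,0,0,2.5,0,0,0,0,0,0,2.5,0,0,0,0,0,0]}}

```text
clock: 29.35
tool_pos: [0.567, -0.0136, 0.0457]
orientation: [-180.0, 0.0, -87.6]
force: [0.6, 0.5, 0.4]
opening: 0.0348
gripper_force: 30.0
```

Run:
```python
from h import *
p,r,o=tool(); print(p.round(4))
```

```text
[ 0.567  -0.0136  0.0457]
```

{"method": "move_arm", "body": {"moves": [2.5,0,0.05,0.7,0,0,0,2.5,0,0,0.4,0,0,0,2.5,0,0,0.35,0,0,0,2.5,0,0,0,0,0,0,2.5,0,0,0,0,0,0]}}

```text
clock: 29.85
tool_pos: [0.5666, -0.0137, 0.0317]
orientation: [-179.9, 0.1, -87.7]
force: [-2.1, 3.8, 9.1]
opening: 0.0349
gripper_force: 30.0
```

{"method": "move_arm", "body": {"moves": [4,0,0,0,0,0,0,4,0,0,0,0,0,0,4,0,0,0,0,0,0,4,0,0,-3,0,0,0,4,0,0,-4,0,0,0,4,0,0,-4,0,0,0,8.7,0,0,-4,0,0,0,8.7,0,0,0,0,0,0]}}

```text
clock: 30.65
tool_pos: [0.5689, -0.0141, 0.1864]
orientation: [-179.4, 0.1, -87.7]
force: [0.5, 0.3, -0.6]
opening: 0.0507
gripper_force: 0.0
```

```bash
python3 mm.py w8.png
```

```text
tcp [ 0.5673 -0.0142  0.1835] yaw -87.71
px 263 132 area 1022 r 13.5 flower xyz [566.1 -58.9  30. ] depth z 31.7
px 262 179 area 956 r 12.3 flower xyz [565.1 -14.2  30. ] depth z 33.6
px 262 223 area 880 r 12.1 flower xyz [562.9  32.   30. ] depth z 31.7
```

View pics/w8.png

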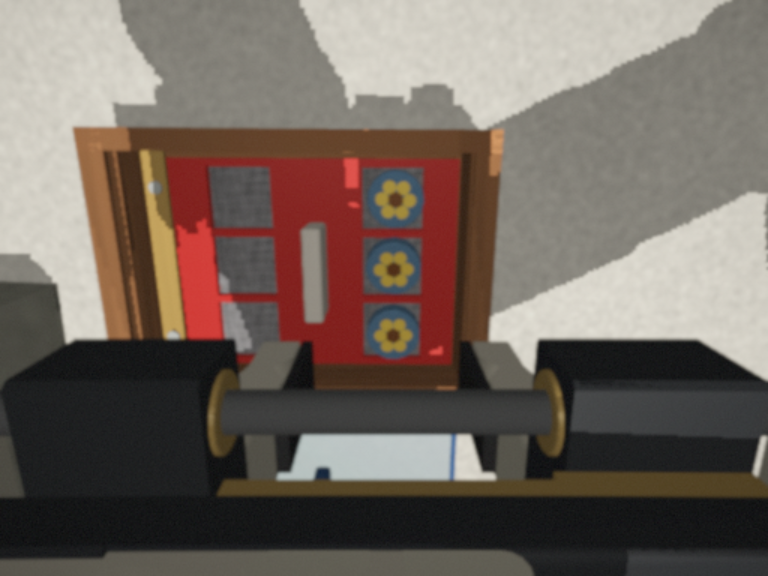

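All three discs look to be in their wells, but the middle one reads 2 mm high, so I'll fit planes to the tops.

```bash
cat > tl.py <<'E'
from h import *
im,d,m=snap("wrist"); v,u=np.mgrid[0:384,0:512]
def run(cs,rad=11):
    for cx,cy in cs:
        k=((u-cx)**2+(v-cy)**2<rad*rad)&(d>0); P=frompix_depth(m,np.c_[u[k],v[k]],d[k])*1000
        A=np.c_[P[:,:2]-P[:,:2].mean(0),np.ones(len(P))]; c=np.linalg.lstsq(A,P[:,2],rcond=None)[0]; print((cx,cy),"slope x,y deg",np.degrees(c[:2]).round(1),"z",c[2].round(1),"sd",(P[:,2]-A@c).std().round(2))
if __name__=="__main__": run([(263,132),(262,179),(262,223)])
E
python3 tl.py; python3 -c "
from h import *
print(tool()[0])"
```

```text
(263, 132) slope x,y deg [ 0.2 -0.2] z 31.7 sd 0.78
(262, 179) slope x,y deg [ 0.2 -6.2] z 33.7 sd 0.7
(262, 223) slope x,y deg [1.2 0.1] z 31.6 sd 0.71
[ 0.56606716 -0.01432656  0.18137341]
```

The middle disc is tilted 6°, its -y side perched on the rim. I'll regrip it, lift slightly, shift it about 3 mm to +y and set it down again.

{"method": "move_arm", "body": {"moves": [4.2,0,0,5,0,0,0,4.2,0,0,5,0,0,0,4.2,0,0,2.5,0,0,0,4.2,0,0,1.3,0,0,0,4.2,0,0,0.8,0,0,0,4.2,0,0,0,0,0,0]}}

```text
clock: 31.35
tool_pos: [0.5653, -0.0144, 0.0337]
orientation: [179.9, 0.0, -87.7]
force: [-0.2, 0.0, 0.3]
opening: 0.0416
gripper_force: 0.0
```

{"method": "move_arm", "body": {"moves": [4.2,0,0,0,0,0,0,4.2,0,0,0,0,0,0]}}

```text
clock: 31.55
tool_pos: [0.5666, -0.014, 0.0357]
orientation: [-179.9, 0.1, -87.7]
force: [-0.6, -0.1, -0.1]
opening: 0.0422
gripper_force: 0.0
```

{"method": "move_arm", "body": {"moves": [4.2,0,0,0.2,0,0,0,2.5,0,0,0,0,0,0,2.5,0,0,0,0,0,0,2.5,0,0,0,0,0,0,2.5,0,0,-0.5,0,0,0,2.5,-0.3,0,0,0,0,0,2.5,0,0,0,0,0,0,2.5,0,0,0.3,0,0,0]}}

```text
clock: 32.35
tool_pos: [0.5658, -0.0111, 0.0346]
orientation: [-180.0, 0.1, -87.7]
force: [1.6, 0.1, -0.7]
opening: 0.0346
gripper_force: 30.0
```

{"method": "move_arm", "body": {"moves": [2.5,0,0,0.3,0,0,0,2.5,0,0,0,0,0,0]}}

```text
clock: 32.55
tool_pos: [0.5657, -0.0117, 0.0315]
orientation: [180.0, 0.0, -87.7]
force: [-1.3, -1.1, 6.2]
opening: 0.0345
gripper_force: 30.0
```

{"method": "move_arm", "body": {"moves": [4,0,0,0,0,0,0,4,0,0,0,0,0,0,4,0,0,0,0,0,0,4,0,0,-3,0,0,0,4,0,0,-4,0,0,0,4,0,0,-4,0,0,0,8.7,0,0,-4,0,0,0,8.7,0,0,0,0,0,0]}}

```text
clock: 33.35
tool_pos: [0.5688, -0.0109, 0.1874]
orientation: [-179.4, 0.1, -87.7]
force: [-0.2, 0.1, -0.3]
opening: 0.0505
gripper_force: 0.0
```

```bash
python3 mm.py; python3 tl.py
```

```text
tcp [ 0.5673 -0.0109  0.1844] yaw -87.7
px 264 129 area 1029 r 13.3 flower xyz [565.7 -58.8  30. ] depth z 31.7
px 263 177 area 935 r 12.6 flower xyz [564.4 -12.9  30. ] depth z 31.6
px 262 220 area 880 r 12.1 flower xyz [563.   31.8  30. ] depth z 31.7
(263, 132) slope x,y deg [ 0.7 -1.1] z 31.7 sd 0.77
(262, 179) slope x,y deg [ 0.2 -0.5] z 31.8 sd 0.76
(262, 223) slope x,y deg [ 1.  -1.8] z 31.6 sd 0.72
```

{"method": "move_arm", "body": {"moves": [8.7,-4,0,-3,0,0,0,8.7,-4.5,0.8,0,0,0,0,8.7,-4.5,0.8,0,0,0,0,8.7,-4.5,0.8,0,0,0,0,8.7,-4.5,0.8,0,0,0,0,8.7,-4.5,0.8,0,0,0,0,8.7,-4.5,0.8,0,0,0,0,8.7,-4.5,0.8,0,0,0,0]}}

```text
clock: 34.25
tool_pos: [0.4941, 0.3424, 0.21]
orientation: [179.9, -0.0, -87.7]
force: [1.6, 0.0, -0.4]
opening: 0.0873
gripper_force: 0.0
```

{"method": "move_arm", "body": {"moves": [8.7,-3,0.5,0,0,0,0,8.7,-2,0,0,0,0,0,8.7,0,0,0,0,0,0,8.7,0,0,0,0,0,0]}}

```text
clock: 34.65
tool_pos: [0.4882, 0.3904, 0.2104]
orientation: [179.9, -0.0, -87.7]
force: [-0.2, -0.9, 0.1]
opening: 0.0869
gripper_force: 0.0
```

```bash
python3 mm.py
```

```text
tcp [0.4884 0.3899 0.2108] yaw -87.74
px 267 210 area 682 r 10.3 flower xyz [474.8 434.9  14. ] depth z 15.7
```

{"method": "move_arm", "body": {"moves": [5,-2.3,0.6,3,0,0,0,5,-2.25,0.58,4,0,0,0,5,0,0,4,0,0,0,5,0,0,4,0,0,0,5,0,0,2,0,0,0,5,0,0,0,0,0,0,5,0,0,0,0,0,0]}}

```text
clock: 35.4
tool_pos: [0.4756, 0.4352, 0.0424]
orientation: [-180.0, 0.0, -87.8]
force: [-0.5, 0.6, 1.9]
opening: 0.0502
gripper_force: 0.0
```

{"method": "move_arm", "body": {"moves": [5,0,0.05,1.5,0,0,0,5,0,0,1.3,0,0,0,5,0,0,0,0,0,0,5,0,0,0,0,0,0,2.5,0,0,0,0,0,0,2.5,0,0,0,0,0,0,2.5,0,0,0,0,0,0,2.5,0,0,0,0,0,0]}}

```text
clock: 36.2
tool_pos: [0.4746, 0.4363, 0.0145]
orientation: [-180.0, 0.1, -87.7]
force: [-0.7, -0.7, 4.1]
opening: 0.0348
gripper_force: 30.0
```

{"method": "move_arm", "body": {"moves": [2.5,0,0,-2,0,0,0,2.5,0,0,-4,0,0,0,2.5,2,-1,-4.5,0,0,0,2.5,4,-1.6,0,0,0,0,2.5,4,-1.6,0,0,0,0,2.5,4,-1.6,0,0,0,0,2.5,4,-1.6,0,0,0,0,2.5,4,-1.6,0,0,0,0]}}

```text
clock: 37.0
tool_pos: [0.5734, 0.2182, 0.1186]
orientation: [-180.0, 0.1, -87.7]
force: [2.3, 1.3, -0.4]
opening: 0.0347
gripper_force: 30.0
```

{"method": "move_arm", "body": {"moves": [2.5,4,-1.6,0,0,0,0,2.5,4,-1.6,0,0,0,0,2.5,4,-1.6,0,0,0,0,2.5,4,-1.6,0,0,0,0,2.5,4,-1.3,0,0,0,0,2.5,2,-0.5,0,0,0,0,2.5,0,0,0,0,0,0,2.5,0,0,0,0,0,0]}}

```text
clock: 37.8
tool_pos: [0.6635, 0.0027, 0.1178]
orientation: [180.0, 0.1, -87.8]
force: [-0.5, 0.5, -0.3]
opening: 0.0346
gripper_force: 30.0
```

{"method": "move_arm", "body": {"moves": [2.5,0,0,0,0,0,0,2.5,0,0,0,0,0,0]}}

```text
clock: 38.0
tool_pos: [0.6636, 0.0043, 0.1183]
orientation: [-180.0, 0.1, -87.6]
force: [0.2, -0.4, 0.4]
opening: 0.0345
gripper_force: 30.0
```

{"method": "move_arm", "body": {"moves": [2.5,1.12,-0.07,1,0,0,0,2.5,0,0,3,0,0,0,2.5,0,0,3,0,0,0,2.5,0,0,0.4,0,0,0,2.5,0,0,0,0,0,0,2.5,0,0,0,0,0,0,2.5,0,0,0,0,0,0]}}

```text
clock: 38.7
tool_pos: [0.666, -0.0077, 0.0459]
orientation: [-179.9, 0.1, -87.7]
force: [-0.5, -1.7, -0.4]
opening: 0.0349
gripper_force: 30.0
```

{"method": "move_arm", "body": {"moves": [2.5,0,0,0,0,0,0]}}

```text
clock: 38.8
tool_pos: [0.6657, -0.0077, 0.0456]
orientation: [-179.9, 0.1, -87.7]
force: [-1.1, -0.4, -0.5]
opening: 0.0346
gripper_force: 30.0
```

{"method": "move_arm", "body": {"moves": [2.5,0,0.1,0.6,0,0,0,2.5,0,0,0.4,0,0,0,2.5,0,0,0.4,0,0,0,2.5,0,0,0,0,0,0,2.5,0,0,0,0,0,0]}}

```text
clock: 39.3
tool_pos: [0.6637, -0.008, 0.0299]
orientation: [180.0, 0.0, -87.7]
force: [-0.6, 0.8, 1.5]
opening: 0.0347
gripper_force: 30.0
```

{"method": "move_arm", "body": {"moves": [4,0,0,0,0,0,0,4,0,0,0,0,0,0,4,0,0,0,0,0,0,4,0,0,-3,0,0,0,4,0,0,-4,0,0,0,4,0,3,-4,0,0,0,8.7,0,4,-4,0,0,0,8.7,0,0,0,0,0,0]}}

```text
clock: 40.1
tool_pos: [0.5982, -0.0106, 0.1818]
orientation: [-179.5, 0.1, -87.7]
force: [1.1, 0.3, 0.8]
opening: 0.0508
gripper_force: 0.0
```

{"method": "move_arm", "body": {"moves": [8.7,0,0,0,0,0,0,8.7,0,0,0,0,0,0]}}

```text
clock: 40.3
tool_pos: [0.5985, -0.0107, 0.175]
orientation: [180.0, 0.1, -87.7]
force: [0.4, 0.4, -0.7]
opening: 0.0667
gripper_force: 0.0
```

```bash
python3 mm.py w9.png
cat > tl2.py <<'E'
import sys; from tl import run
a=list(map(int,sys.argv[1:])); run(list(zip(a[::2],a[1::2])),10)
E
```

```text
tcp [ 0.5985 -0.0107  0.1744] yaw -87.73
px 295 132 area 1116 r 14.0 flower xyz [565.5 -58.7  30. ] depth z 31.7
px 188 181 area 1045 r 13.3 flower xyz [662.8  -8.9  30. ] depth z 31.8
px 293 181 area 1019 r 13.1 flower xyz [564.1 -12.9  30. ] depth z 31.6
px 291 226 area 948 r 12.3 flower xyz [562.9  31.8  30. ] depth z 31.6
```

View pics/w9.png

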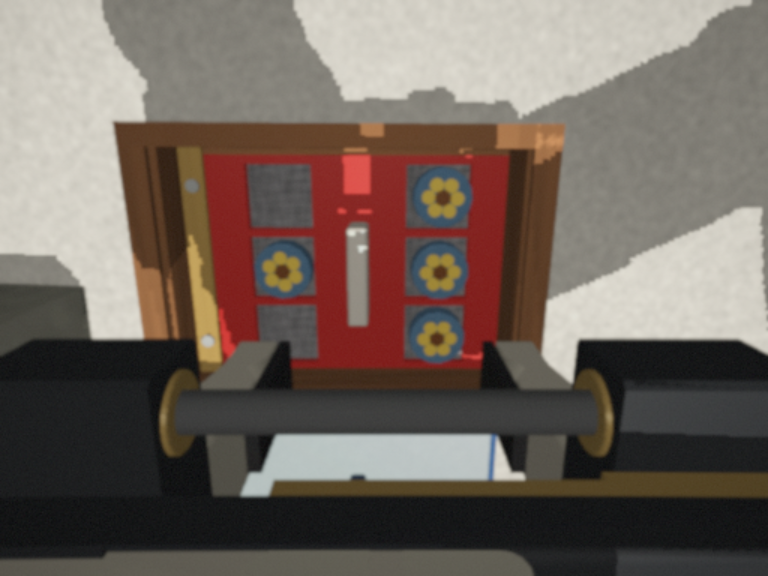

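All four discs sit flat in wells: the picture shows three on the near row and one in the middle of the far row. Next is the lid.

{"method": "move_arm", "body": {"moves": [8.7,-3,0,-4,0,0,0,8.7,-4,0,-4,0,0,0,8.7,-4,0,-4,0,0,0,8.7,-4,0,-2,0,0,0,8.7,-2.5,0,0,0,0,0,8.7,0,0,0,0,0,0,8.7,0,0,0,0,0,0]}}

```text
clock: 41.05
tool_pos: [0.592, 0.1554, 0.3045]
orientation: [179.8, -0.0, -87.6]
force: [-0.2, -0.7, -0.1]
opening: 0.0872
gripper_force: 0.0
```

Run:
```python
from h import *
im,d,m=snap("wrist"); save("w10.png",im); p,r,o=tool(); print(p.round(4),o["orientation"].round(1))
hsv=cv2.cvtColor(im,cv2.COLOR_RGB2HSV); H,S,V=[hsv[...,i].astype(int) for i in range(3)]
b=(H>95)&(H<130)&(S>100)&(d>0); P=np.zeros((384,512,3)); v,u=np.nonzero(b); P[b]=frompix_depth(m,np.c_[u,v],d[v,u])
b&=(abs(P[...,2]-.030)<.005)&(v<225)&(abs(P[...,1]-.18)<.12)&(abs(P[...,0]-.61)<.08)
v,u=np.nonzero(b); Q=onplane(m,np.c_[u,v],.030)*1000; print("handle",cv2.minAreaRect(Q[:,:2].astype(np.float32)),len(Q))
w=((H>3)&(H<20)&(S>100)&(d>0)); v,u=np.nonzero(w); P=frompix_depth(m,np.c_[u,v],d[v,u]); k=abs(P[:,2]-.065)<.006
Q=onplane(m,np.c_[u,v][k],.065)*1000; Q=Q[(Q[:,0]>480)&(Q[:,0]<760)&(Q[:,1]<90)]; print("case",cv2.minAreaRect(Q[:,:2].astype(np.float32)))
```

```text
[0.592  0.1547 0.3047] [179.9  -0.  -87.7]Traceback (most recent call last):
  File "<stdin>", line 5, in <module>
ValueError: operands could not be broadcast together with shapes (384,512) (3557,)
```

View pics/w10.png

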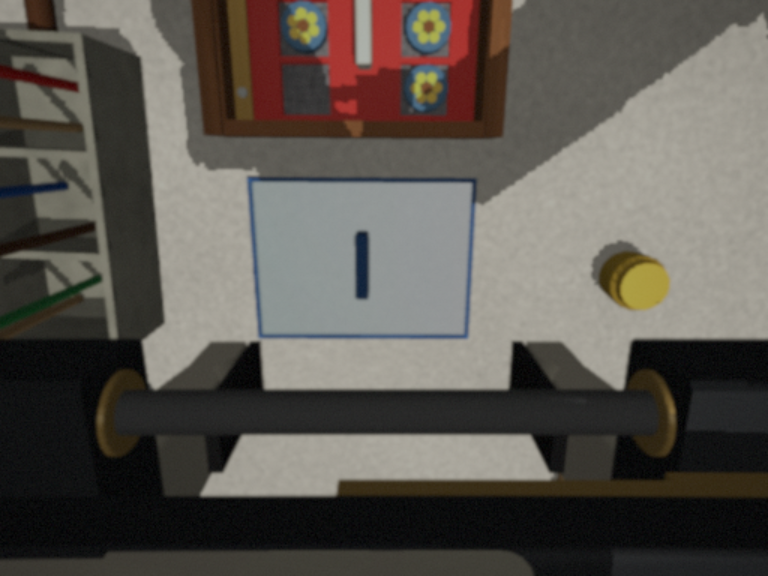

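The lid lies beyond the open end, its handle at (362,265) in the picture. I'll fix the masking slip (overwritten variable) and measure.

```bash
cat > ml.py <<'E'
from h import *
im,d,m=snap("wrist"); p,r,o=tool(); print(p.round(4),o["orientation"].round(1))
hsv=cv2.cvtColor(im,cv2.COLOR_RGB2HSV); H,S,V=[hsv[...,i].astype(int) for i in range(3)]
v,u=np.nonzero((H>95)&(H<130)&(S>80)&(d>0)); P=frompix_depth(m,np.c_[u,v],d[v,u])
k=(abs(P[:,2]-.030)<.006)&(v<225)&(abs(P[:,0]-.61)<.08)&(P[:,1]>.1)&(P[:,1]<.27)
Q=onplane(m,np.c_[u,v][k],.030)*1000; print("handle",cv2.minAreaRect(Q[:,:2].astype(np.float32)),len(Q))
k=(P[:,2]<.012)&(v<227)&(abs(P[:,0]-.61)<.13)&(P[:,1]>.07)&(P[:,1]<.3)
Q=onplane(m,np.c_[u,v][k],.005)*1000; print("lid edges",cv2.minAreaRect(Q[:,:2].astype(np.float32)),len(Q))
v,u=np.nonzero((H>3)&(H<20)&(S>100)&(d>0)); P=frompix_depth(m,np.c_[u,v],d[v,u]); k=abs(P[:,2]-.065)<.006
Q=onplane(m,np.c_[u,v][k],.065)*1000; Q=Q[(Q[:,0]>480)&(Q[:,0]<760)&(Q[:,1]<90)]; print("case",cv2.minAreaRect(Q[:,:2].astype(np.float32)),Q.min(0),Q.max(0))
E
python3 ml.py
```

```text
[0.592  0.1542 0.305 ] [179.9  -0.  -87.7]
handle ((611.2477416992188, 181.3435516357422), (8.192419052124023, 58.04045104980469), 1.4203870296478271) 293
lid edges ((611.8809814453125, 182.88406372070312), (205.5110626220703, 153.64561462402344), 2.070631742477417) 654
case ((620.4646606445312, 25.03986167907715), (227.58349609375, 92.38033294677734), 2.0724453926086426) [506.12974794 -25.19199351  65.        ] [735.50157371  75.07439826  65.        ]
```

{"method": "move_arm", "body": {"moves": [4,-1.35,-1.1,4,0,0,0,4,-1.35,-1.07,5,0,0,0,4,0,0,5,0,0,0,4,0,0,5,0,0,0,4,0,0,4,0,0,0,4,0,0,2,0,0,0,4,0,0,0,0,0,0,4,0,0,0,0,0,0]}}

```text
clock: 41.95
tool_pos: [0.6125, 0.1813, 0.0593]
orientation: [180.0, 0.0, -87.8]
force: [0.6, -0.1, 1.6]
opening: 0.0406
gripper_force: 0.0
```

{"method": "move_arm", "body": {"moves": [4,0,0,2,0,0,0,4,0,0,1.5,0,0,0,4,0,0,0.5,0,0,0,4,0,0,0,0,0,0,0,0,0,0,0,0,0,0,0,0,0,0,0,0,0,0,0,0,0,0,0,0,0,0,0,0,0,0]}}

```text
clock: 42.75
tool_pos: [0.6122, 0.1823, 0.0196]
orientation: [-180.0, 0.1, -87.7]
force: [0.2, 0.6, 0.6]
opening: 0.0135
gripper_force: 0.0
```

{"method": "move_arm", "body": {"moves": [0,0,0,0,0,0,0,0,0,0,0,0,0,0,0,0,0,0,0,0,0]}}

```text
clock: 43.05
tool_pos: [0.6122, 0.1823, 0.0196]
orientation: [-180.0, 0.1, -87.7]
force: [-0.7, 0.2, 5.5]
opening: 0.0115
gripper_force: 30.0
```

{"method": "move_arm", "body": {"moves": [0,0,0,-1,0,0,0,0,0,0,-2,0,0,0,0,0,0,-2,0,0,0,0,0,0,-0.5,0,0,0,0,0,0,0,0,0,0,0,0,0,0,0,0,0,0,0,0,0,0,0,0]}}

```text
clock: 43.75
tool_pos: [0.6113, 0.1817, 0.0729]
orientation: [179.9, 0.0, -87.7]
force: [-0.4, -0.5, -3.0]
opening: 0.0117
gripper_force: 30.0
```

Run:
```python
from h import *
im,d,m=snap("wrist"); save("w11.png",im); p,r,o=tool(); print(p.round(4),o["orientation"].round(2),o["force"].round(1))
```

```text
[0.6114 0.1817 0.073 ] [ 1.799e+02  1.000e-02 -8.772e+01] [-0.4 -0.3 -2.2]
```

View pics/w11.png

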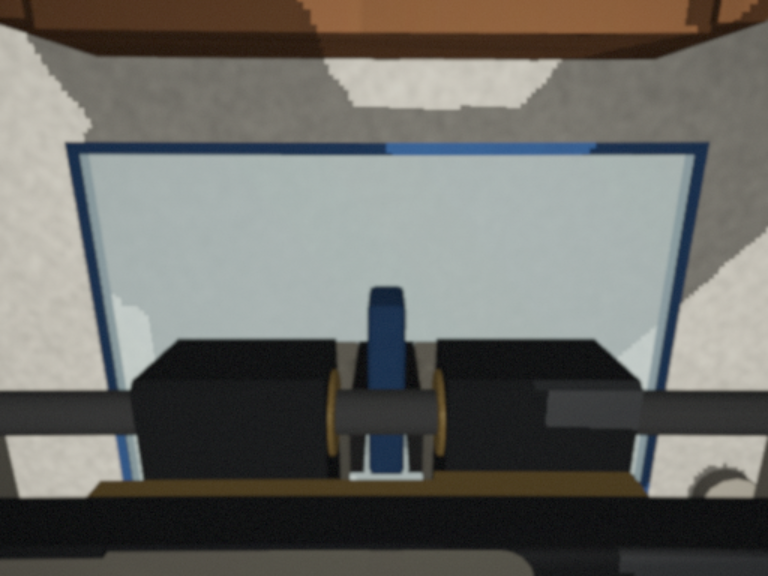

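The lid hangs level and square to the case: its front edge is at row 148 and the case wall's foot at about row 55. Inserting slowly now.

{"method": "move_arm", "body": {"moves": [0,1.5,-0.1,0,0,0,0,0,1.5,0,0,0,0,0,0,1,0,0,0,0,0,0,1,0,0,0,0,0,0,1,0,0,0,0,0]}}

```text
clock: 44.3
tool_pos: [0.621, 0.125, 0.0765]
orientation: [-179.3, 0.4, -87.7]
force: [9.9, 12.5, -1.4]
opening: 0.0145
gripper_force: 33.5
```

{"method": "move_arm", "body": {"moves": [0,0,0,0,0,0,0]}}

```text
clock: 44.4
tool_pos: [0.6202, 0.124, 0.0763]
orientation: [-179.4, 0.4, -87.8]
force: [6.3, 10.0, -1.1]
opening: 0.0146
gripper_force: 32.8
```

{"method": "move_arm", "body": {"moves": [0,-1,0,0,0,0,0,0,-2,0,0,0,0,0,0,-2,0,0,0,0,0,0,-1,0,0,0,0,0,0,0,0,0,0,0,0,0,0,0,0,0,0,0]}}

```text
clock: 45.0
tool_pos: [0.6126, 0.1825, 0.0738]
orientation: [180.0, 0.0, -87.6]
force: [-0.1, -0.8, -2.7]
opening: 0.0121
gripper_force: 29.9
```

```bash
cat > mi.py <<'E'
from h import *
im,d,m=snap("wrist"); p,r,o=tool(); print(p.round(4),o["orientation"].round(2),o["force"].round(1),o["opening"])
cv2.imwrite("last.png",im[:,:,::-1])
hsv=cv2.cvtColor(im,cv2.COLOR_RGB2HSV); H,S,V=[hsv[...,i].astype(int) for i in range(3)]
zl=p[2]-.0146  # lid top
v,u=np.mgrid[0:384,0:512]; blue=(H>98)&(H<130)&(S>110)
def edge(mask,pick,rows=None,cols=None):
    out=[]
    for i in (rows if rows is not None else cols):
        line=np.nonzero(mask[i] if rows is not None else mask[:,i])[0]
        if len(line): out.append((pick(line),i) if rows is not None else (i,pick(line)))
    return np.array(out,float)
for n,e in(("front",edge(blue[:200],min,cols=range(80,440,10))),("left",edge(blue[:,:120],min,rows=range(110,215,6))),("right",edge(blue[:,380:],max,rows=range(110,215,6))+[380,0])):
    X=onplane(m,e,zl)*1000; ax=0 if n=="front" else 1; c=np.polyfit(X[:,ax],X[:,1-ax],1); k=abs(np.polyval(c,X[:,ax])-X[:,1-ax])<1.5; c=np.polyfit(X[k,ax],X[k,1-ax],1)
    print(n,"slope deg",np.degrees(np.arctan(c[0])).round(2),"at x=615" if ax==0 else "at y=150",np.polyval(c,615 if ax==0 else 150).round(1),k.sum(),len(k))
w=(H>3)&(H<20)&(S>90)&(d>0); P=frompix_depth(m,np.c_[u[w],v[w]],d[w]); print("wood z",np.percentile(P[:,2],[5,50,95]).round(3)); k=abs(P[:,2]-.065)<.005; Q=onplane(m,np.c_[u[w],v[w]][k],.065)*1000
print(len(Q), Q.min(0) if len(Q) else 0,Q.max(0) if len(Q) else 0)
E
python3 mi.py
```

```text
[0.6127 0.1821 0.0739] [ 1.7996e+02  3.0000e-02 -8.7680e+01] [ 0.3 -0.1 -2.9] 0.011888146015403188
front slope deg 2.1 at x=615 108.9 36 36
left slope deg -1.22 at y=150 715.1 18 18
right slope deg -2.6 at y=150 509.7 18 18
wood z [0.017 0.053 0.16 ]
919 [505.43571095  62.62132328  65.        ] [728.65744493  76.76389781  65.        ]
```

The lid was about 2.5 mm too far toward the robot and hit the near groove. I'll shift it +x by that and retry.

{"method": "move_arm", "body": {"moves": [0,1,-0.25,0,0,0,0,0,1,0,0,0,0,0,0,0.5,0,0,0,0,0,0,0.5,0,0,0,0,0,0,0.5,0,0,0,0,0,0,0.5,0,0,0,0,0,0,0,0,0,0,0,0]}}

```text
clock: 45.75
tool_pos: [0.6171, 0.1415, 0.0742]
orientation: [180.0, 0.1, -87.8]
force: [0.4, -0.8, -3.0]
opening: 0.0118
gripper_force: 29.9
```

{"method": "move_arm", "body": {"moves": [0,0.5,0,0,0,0,0,0,0.5,0,0,0,0,0,0,0.5,0,0,0,0,0,0,0,0,0,0,0,0]}}

```text
clock: 46.15
tool_pos: [0.6176, 0.1266, 0.074]
orientation: [180.0, 0.0, -87.7]
force: [0.2, 0.3, -2.9]
opening: 0.0118
gripper_force: 29.9
```

No contact forces; continuing.

{"method": "move_arm", "body": {"moves": [0,1,0,0,0,0,0,0,1,0,0,0,0,0,0,1,0,0,0,0,0,0,0,0,0,0,0,0]}}

```text
clock: 46.55
tool_pos: [0.6188, 0.0957, 0.074]
orientation: [180.0, 0.0, -87.8]
force: [0.3, 0.4, -2.9]
opening: 0.012
gripper_force: 29.9
```

{"method": "move_arm", "body": {"moves": [0,1,0,0,0,0,0,0,1,0,0,0,0,0,0,1,0,0,0,0,0,0,0,0,0,0,0,0]}}

```text
clock: 46.95
tool_pos: [0.6199, 0.0658, 0.074]
orientation: [180.0, 0.0, -87.8]
force: [-0.1, 0.1, -2.5]
opening: 0.0119
gripper_force: 29.9
```

{"method": "move_arm", "body": {"moves": [0,1.5,0,0,0,0,0,0,1.5,0,0,0,0,0,0,1.5,0,0,0,0,0,0,1,0,0,0,0,0,0,0.5,0,0.15,0,0,0,0,0,0,0,0,0,0]}}

```text
clock: 47.55
tool_pos: [0.6229, 0.0063, 0.0728]
orientation: [-180.0, 0.0, -87.8]
force: [-0.7, -1.2, 0.1]
opening: 0.0119
gripper_force: 30.0
```

{"method": "move_arm", "body": {"moves": [0,0.4,0,0,0,0,0,0,0.3,0,0,0,0,0,0,0.2,0,0,0,0,0,0,0,0,0,0,0,0]}}

```text
clock: 47.95
tool_pos: [0.6232, -0.0015, 0.0728]
orientation: [-180.0, 0.1, -87.7]
force: [1.0, 0.6, 0.5]
opening: 0.0122
gripper_force: 30.0
```

{"method": "move_arm", "body": {"moves": [0,0.25,0,0,0,0,0,0,0.25,0,0,0,0,0,0,0.2,0,0,0,0,0,0,0,0,0,0,0,0]}}

```text
clock: 48.35
tool_pos: [0.6233, -0.0089, 0.0726]
orientation: [-180.0, 0.1, -87.7]
force: [0.2, 0.4, 1.7]
opening: 0.0118
gripper_force: 30.0
```

{"method": "move_arm", "body": {"moves": [0,0.2,0,0,0,0,0,0,0.2,0,0,0,0,0,0,0,0,0,0,0,0]}}

```text
clock: 48.65
tool_pos: [0.6236, -0.0108, 0.0727]
orientation: [-179.9, 0.2, -87.7]
force: [-0.6, 12.0, 3.9]
opening: 0.0115
gripper_force: 30.0
```

The end wall is reached (12 N). Releasing.

{"method": "move_arm", "body": {"moves": [0,-0.1,0,0.05,0,0,0,3,0,0,0,0,0,0,4,0,0,0,0,0,0,4,0,0,0,0,0,0,4,0,0,-3,0,0,0,4,0,0,-5,0,0,0,4,0,0,-5,0,0,0,8.7,0,0,-5,0,0,0]}}

```text
clock: 49.45
tool_pos: [0.6227, -0.0124, 0.2537]
orientation: [180.0, 0.0, -87.7]
force: [1.4, 0.2, -0.7]
opening: 0.0438
gripper_force: 0.0
```

{"method": "move_arm", "body": {"moves": [8.7,-1,0,-5,0,0,0,8.7,0,0,-3,0,0,0,8.7,0,0,0,0,0,0,8.7,0,0,0,0,0,0]}}

```text
clock: 49.85
tool_pos: [0.6227, -0.0022, 0.3313]
orientation: [-180.0, 0.1, -87.7]
force: [-0.8, 0.1, -0.6]
opening: 0.0744
gripper_force: 0.0
```

```bash
cat > fin.py <<'E'
from h import *
im,d,m=snap("wrist"); p,r,o=tool(); print(p.round(4),o["force"].round(1))
hsv=cv2.cvtColor(im,cv2.COLOR_RGB2HSV); H,S,V=[hsv[...,i].astype(int) for i in range(3)]
v,u=np.nonzero((H>95)&(H<130)&(S>100)&(d>0)); P=frompix_depth(m,np.c_[u,v],d[v,u])
k=(abs(P[:,2]-.082)<.006)&(v<225)&(abs(P[:,0]-.62)<.04)&(abs(P[:,1])<.06)
Q=onplane(m,np.c_[u,v][k],.082)*1000; h=cv2.minAreaRect(Q[:,:2].astype(np.float32)); print("handle",h,"z",np.median(P[k,2]))
k=(abs(P[:,2]-.057)<.006)&(v<225)&(abs(P[:,0]-.62)<.12)&(abs(P[:,1])<.1); Q=onplane(m,np.c_[u,v][k],.057)*1000; print("lid edge px",k.sum(),cv2.minAreaRect(Q[:,:2].astype(np.float32)))
v,u=np.nonzero((H>3)&(H<20)&(S>100)&(d>0)); P=frompix_depth(m,np.c_[u,v],d[v,u]); k=abs(P[:,2]-.065)<.005
Q=onplane(m,np.c_[u,v][k],.065)*1000; Q=Q[(Q[:,0]>480)&(Q[:,0]<760)&(abs(Q[:,1])<120)]; c=cv2.minAreaRect(Q[:,:2].astype(np.float32)); print("case",c)
E
python3 fin.py; python3 mm.py
```

```text
[ 0.6223 -0.0023  0.33  ] [ 1.1 -0.2 -0.4]
handle ((622.6328125, -9.161705017089844), (7.588325023651123, 56.311771392822266), 2.14581298828125) z 0.0830104790740713
lid edge px 317 ((621.4365234375, -7.7218170166015625), (200.36788940429688, 153.21742248535156), 2.2596564292907715)
case ((622.090576171875, -13.664619445800781), (226.48631286621094, 166.918701171875), 1.941257119178772)
tcp [ 0.6221 -0.0024  0.3294] yaw -87.74
```

```bash
python3 -c "
from plant import ctrl
print(ctrl.close_job())"
```

```text
the job is handed in; nothing more can be done
None
```

I handed the job in at about 50 s of the 208 s limit, and no verdict came back: the tray is seated under the brass lip, the four medallions I found were flat and face up in their own wells when last measured, and the lid is closed against the end wall (not re-checked through the lid).

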